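Mix the bottle and hold the viewer's spring shutter open at the mark

TASK

Pick up the closed white bottle with the red cap that stands at the front left of the bench (not the one at the back), turn it upside down once in the air to mix it, and stand it upright in the middle of the round black pad of the bottle viewer, then let go of it. Then pull the viewer's spring-return shutter out by its black handle until the yellow pointer lines up with the red mark on the scale, and finish while still holding it there, because the shutter springs shut when released. Open the shutter only once the bottle stands on the pad, and leave the other glassware and small things on the bench where they are.

Things in the scene. Friction and masses are not known exactly. Their poses are not given: they have to be found in the camera images.
- bottle: Closed white reagent bottle with a red screw cap that does not come off, loose, about 0.2 kg, 56 mm diameter, 119 mm tall; the straight cylindrical body reaches up to 73 mm, the cap begins at 101 mm. Origin at the centre of its foot, z up towards the cap. Starts upright at the front left of the bench (a like bottle far back right is only furniture); it may change places with the brown bottle.
- bottle_mid (a point): Centre of the white bottle, on its axis 60 mm above its foot, axes as the bottle's. Can be gripped round the body here, best with the tool tilted about 45 degrees so that it can then be rolled over.
- pad (a point): Centre of the top face of the round black rubber pad (92 mm diameter, flat, 20 mm above the bench) on the viewer: the bottle's place. Axes are the viewer's: x points from the pad back to the lamp housing, y along the shutter rail away from the handle, z up.
- viewer: Bottle viewer, fixed, at a different place and yaw each time; axes as pad, origin on the bench. Pad centre at x -25, y +70 mm. Grey base x -75 to 105, y -150 to 140 mm, 16 mm high. Behind the pad: shutter plate at x 43 to 47 (top 134 mm above the bench), then the white lamp housing, x 53 to 103, y 5 to 135, top 146 mm. Shutter rail along y at x 45.
- shutter (a joint): How far the shutter is pulled out, m: 0 shut (against its stop, where it starts), 0.070 at the other stop. It slides along the -y axis of pad. A spring pulls it shut: about 4 N at 0, rising by 1 N per 10 mm, plus 0.4 N friction; it shuts by itself when released.
- handle_grip (a point): Point to grip on the axis of the shutter's black upright handle post, which moves with the shutter; axes as pad. The post is round, 18 mm diameter, from 65 to 119 mm above the bench (thinner neck below, rounded top at 125 mm); this point is 100 mm above the bench. Within 60 mm beside it all is lower than 46 mm; the lamp housing begins 75 mm from it in +y.
- pointer (a point): Tip of the yellow pointer fixed to the shutter; it moves along the white scale on the base with the shutter. Axes as pad.
- mark (a point): Centre of the red mark (3 mm wide line across the scale, with a red flag at its front end), fixed at a different place on the scale each time, 35 to 60 mm of travel from the shut position. Axes as pad: the pointer lines up when its y in this frame is 0.
- brown_mid (a point): Centre of the brown bottle with the black cap (63 mm diameter, 136 mm tall, loose), 68 mm above its foot. A bystander: leave it alone.
- beaker_100: Small glass beaker, 56 mm diameter, 71 mm tall, loose, origin at the centre of its foot. Bystander.
- drop_bottle_0: Small white dropper bottle, 29 mm diameter, 63 mm tall, loose, origin at the centre of its foot. Bystander.
- drop_bottle_1: Small brown bottle with black cap, 29 mm diameter, 63 mm tall, loose, origin at the centre of its foot. Bystander.
- petri_0: Petri dish, 65 mm diameter, 14 mm tall, loose, origin at the centre of its foot. Bystander.
- weight_0: Brass weight, 22 mm diameter, 30 mm tall, loose, origin at the centre of its foot. Bystander.
Things that resemble listed ones, but are neither listed nor needed, are in the scene too. What is shaped like the bottle but green or purple is not meant.

How it is judged:
By the outcome, as a careful person would: the job done as asked, in the order asked, and still so for the second after the job is handed in, while the arm keeps its last pose, push and grip.
It also fails if it takes over 72 s, if anything falls off the work surface, if the arm or the gripper's body presses on something with over 40 N, if the wrist force passes 120 N, or if a joint passes its speed limit or range.

ROBOT

A 6-joint arm with a two-finger parallel gripper is mounted at the origin on a cart in front of the work surface, level with it; the furniture and walls round the work are solid. World frame = base frame: x ahead of the robot, y to its left, z up, the work surface at z = 0. Lengths are in m, angles in rad, forces in N, time in s.
With the tool pointing down it reaches from about 0.3 to 0.875 m from the base axis. Payload 6.4 kg.
Tool frame: the origin (TCP) lies on the centre line of the jaws, within the pads' length; the fingertips stand robot.tip_extent ahead of it and the grasp point (between the pads) lies 6 mm ahead of it (robot.tip_extent is the distance from the TCP to the fingertips, in m); z points along the fingers, y is the line along which they close (so a half turn about z gives the same grasp; the last joint's range is limited). The gripper opens to 88 mm and grips with 3 to 60 N. Pads are 18 mm wide; open, the fingers measure 123 mm over their backs; the gripper's body (75 mm by 187 mm) begins 45 mm behind the grasp point.
Start: joints at [1.082, 0.181, 1.607, -0, 1.354, -0.206], TCP at [0.16, 0.552, 0.264] pointing down, gripper open.
Joint ranges: [-2.99, 2.99], [-0.89, 2.07], [0.3, 2.58], [-1.14, 4.28], [0, 2.63], [-3.12, 3.12]. Speed limits (rad/s): [2.57, 2.57, 3.01, 3.14, 3.14, 3.14].

INTERFACE

Orientations are given as [roll, pitch, yaw] about the fixed x, y, z axes, in that order (R = Rz(yaw) Ry(pitch) Rx(roll)).
In Python, from bench import robot, imaging gives the robot as it stands.
- The arm moves only by the tool servo_tool, never from a script. Its argument "moves" is text: rows parted by semicolons, each of 7 numbers parted by spaces: the closure in counts, from 0 (fully open) to 255 (shut), then the shift along the world's x, y, z in cm, then the turn, a rotation vector about the world's x, y, z in rad. In form: gripper dx dy dz wx wy wz; .... A call has 1 to 5 rows; each row is the pose to reach, as a shift and turn from the pose commanded when the call began; what a row does not reach only later rows make up. A row lasts 1/8 s, in which the tool goes at most 62.5 mm and 10.7 degrees, less where a joint would pass 70% of its speed; a pose out of reach is approached as far as the arm can. A call with a gripper value outside its range is refused whole. The fingers move at their own pace and stop on an object; the grip force is fixed at half the most. Time passes only in rows, so rows that repeat a pose let the fingers close. It gives the time, the measured TCP pose, the force, the opening and the grip force at its end, in the units of the state.
- robot.observe(): the state, without advancing time (a new reading comes with each control period).
- imaging.grab_frame(name): name is "scene" or "top"; returns a dict with "frame" (384x512x3 uint8, red, green, blue), "intrinsics" (3x3 intrinsics, pixels), "k1" (the pictures are not rectified: a ray, as slopes to the right and down, at radius r is drawn at 1 + k1 r^2 times it, then the intrinsics apply), "T" (4x4, takes a point from camera to world coordinates). Camera axes: x right, y down, z forward; pixel columns grow to the right and rows downward; lengths in m; the calibration is good to about 2 mm. A picture is of the moment at which its call begins. There is no depth.
- robot.job_done(): hands the job in; it is judged then, once.
Trained networks look in the newest picture that a camera, given by its name, has taken for a name from the list of things; names that differ only in an ending like _2 or _b are one class to them, and where a whole thing is asked for, a point or a joint stands for the part that bears it (a point fixed in the world has none). Each returns a list of dicts, best first, with "score" (0 to 1); they miss things now and then, are a little off and sometimes report something else, mostly with a low value. They report only what shows in the picture. A call takes as long as a camera call. They do not tell look-alikes from the thing itself.
- imaging.recognise(name, camera): "pixel" ([column, row] in pixels, amid what is visible of it).
- imaging.place_of(name, camera): "pixel" ([column, row] in pixels: a listed point, or the origin of a listed thing).
The state is a dict: "t": time; "q": joint angles; "dq": joint speeds; "joint_efforts": joint torques, N m; "tcp_pos": TCP position; "ee_rot": TCP orientation; "force": force on the tool from outside, world axes, zero at the start; "torque": the same for the moment, N m; "finger_gap": finger opening in m; "gripper_force": force on a finger pad.
Only numpy, scipy, OpenCV 4.12 (cv2) and the standard library are available. Lean on these libraries where they do the work, as an engineer would, in place of code of your own. Each camera call takes 0.05 s, during which the arm holds its last target. There are 200 camera calls.

## Working session

There is one attempt and no reset: what is moved stays moved. The work goes in short steps, Python scripts to look and compute and a tool call to move; the robot and the scene stay as the last step left them, time stands still between calls to the robot, and variables do not carry over. Pictures are saved under pics/ and viewed, at most 10 in all, crops included, and the job is handed in when it is done.

Besides the shell and the picture viewer there is one more tool, called after "Request:" as name(argument=value, ...), one argument or row to a line, values as JSON. servo_tool: Moves the arm, as the interface text tells. Its arguments: {"type":"object","properties":{"moves":{"type":"string"}},"required":["moves"]}

```bash
mkdir -p pics; ls
cat > h.py <<'E'
import numpy as np, cv2
from bench import robot, imaging
def cam(n):
    f=imaging.grab_frame(n); return f
def ray(f,px):
    K=np.array(f["intrinsics"]);k=f["k1"];T=np.array(f["T"])
    u=cv2.undistortPoints(np.array([[px]],float),K,np.array([k,0,0,0.]))[0,0]
    return T[:3,3],T[:3,:3]@np.array([u[0],u[1],1])
def atz(f,px,z):
    o,d=ray(f,px); return o+d*(z-o[2])/d[2]
def proj(f,p):
    T=np.array(f["T"]);c=T[:3,:3].T@(np.array(p)-T[:3,3])
    return cv2.projectPoints(c.reshape(1,3),np.zeros(3),np.zeros(3),np.array(f["intrinsics"]),np.array([f["k1"],0,0,0.]))[0][0,0]
def tri(rs):
    A=np.zeros((3,3));b=np.zeros(3)
    for o,d in rs:
        d=d/np.linalg.norm(d);P=np.eye(3)-np.outer(d,d);A+=P;b+=P@o
    p=np.linalg.solve(A,b);return p
def save(im,n): cv2.imwrite("pics/"+n,im[:,:,::-1])
E
python3 - <<'E'
from h import *
s=robot.observe(); print(s, robot.tip_extent)
F={n:cam(n) for n in("scene","top")}
im=np.hstack([F["scene"]["frame"],F["top"]["frame"]])
save(cv2.resize(F["scene"]["frame"],(800,600)),"s0.png");save(cv2.resize(F["top"]["frame"],(800,600)),"t0.png")
for n in F: print(n,np.round(F[n]["T"],3).tolist(),F[n]["intrinsics"],F[n]["k1"])
for k in["bottle","bottle_mid","pad","viewer","handle_grip","pointer","mark","brown_mid","beaker_100","drop_bottle_0","drop_bottle_1","petri_0","weight_0"]:
  for n in F:
    print(k,n,[(np.round(r["pixel"]).tolist(),round(r["score"],2)) for r in imaging.place_of(k,n)][:4])
E
```

```text
pics
{'t': 0.0, 'q': array([ 1.08166622e+00,  1.81508077e-01,  1.60797072e+00, -1.63098029e-05,
        1.35382022e+00, -2.06297499e-01]), 'dq': array([ 0.0014607 ,  0.00013533, -0.00090006, -0.00159935,  0.00138139,
        0.00071818]), 'joint_efforts': array([-1.99676993e-03, -4.33861685e+01, -3.41838205e+01,  7.00160977e-02,
        3.84776818e-02, -1.42558001e-04]), 'tcp_pos': array([0.16022301, 0.55172181, 0.26284667]), 'ee_rot': array([-3.13991921e+00, -3.33942537e-04,  2.85876329e+00]), 'force': array([-0.07832979, -0.15679658,  0.18801875]), 'torque': array([ 0.01631662, -0.01612377,  0.0208076 ]), 'gripper_force': 0.0, 'finger_gap': 0.08844822374735381} 0.025
scene [[0.551, -0.634, 0.542, -0.027], [-0.834, -0.418, 0.359, -0.377], [-0.001, -0.65, -0.76, 0.854], [0.0, 0.0, 0.0, 1.0]] [[348.71171758   0.         259.29182533]
 [  0.         348.71171758 190.30196848]
 [  0.           0.           1.        ]] -0.07761243185069565
top [[-0.074, -0.974, 0.216, 0.193], [-0.997, 0.074, -0.011, -0.03], [-0.006, -0.216, -0.976, 1.571], [0.0, 0.0, 0.0, 1.0]] [[446.7563807    0.      
[... 892 characters left out ...]
, 0.42)]
mark top []
brown_mid scene [([204.0, 172.0], 0.7)]
brown_mid top [([186.0, 208.0], 0.6), ([345.0, 232.0], 0.15)]
beaker_100 scene [([386.0, 248.0], 0.77)]
beaker_100 top [([350.0, 171.0], 0.49)]
drop_bottle_0 scene [([387.0, 284.0], 0.57), ([382.0, 269.0], 0.45), ([303.0, 210.0], 0.34)]
drop_bottle_0 top [([366.0, 202.0], 0.5), ([355.0, 187.0], 0.44)]
drop_bottle_1 scene [([387.0, 284.0], 0.57), ([382.0, 269.0], 0.45), ([303.0, 210.0], 0.34)]
drop_bottle_1 top [([366.0, 202.0], 0.5), ([355.0, 187.0], 0.44)]
petri_0 scene [([337.0, 298.0], 0.69), ([303.0, 281.0], 0.26)]
petri_0 top [([343.0, 229.0], 0.82)]
weight_0 scene [([304.0, 282.0], 0.52)]
weight_0 top [([316.0, 233.0], 0.41)]
```

View pics/s0.png

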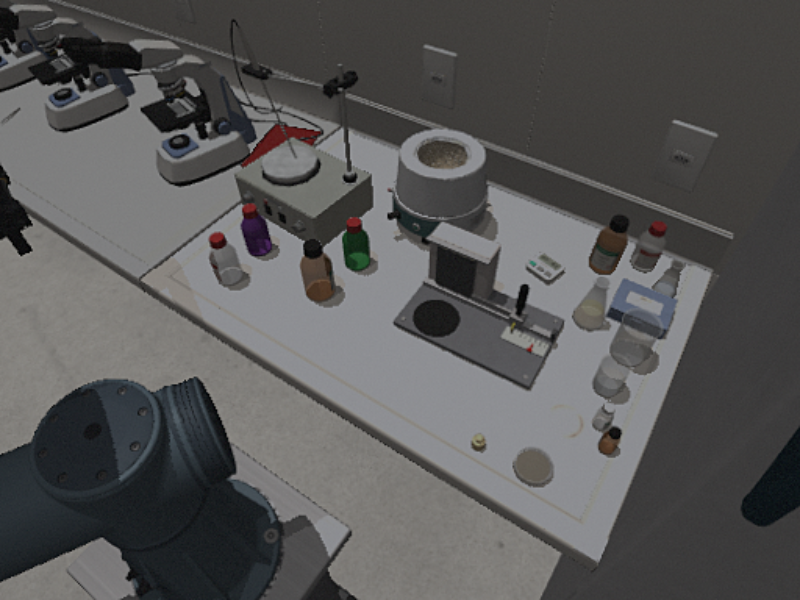

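View pics/t0.png

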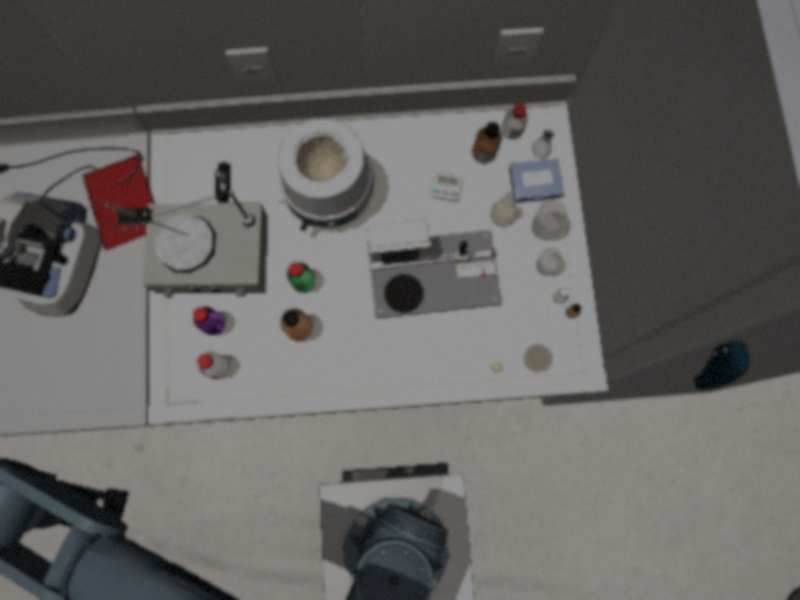

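The scene shows the white bottle with a red cap at the front left, scene px (144,168), top px (137,232). These could be mistaken for it:
- purple bottle, scene (165,148)
- green bottle, scene (228,158)
- brown bottle, scene (203,174)
- white bottle at the back right, scene (416,157)

I choose (144,168) and will check it in a crop.

Run:
```python
from h import *
S=cam("scene");T=cam("top")
a=cv2.resize(S["frame"][140:190,120:186],(528,400),interpolation=3);b=cv2.resize(S["frame"][140:250,250:366],None,fx=4.2,fy=4.2,interpolation=3)
def pad(x,h):return cv2.copyMakeBorder(x,0,h-x.shape[0],0,0,0)
c=cv2.resize(T["frame"][135:205,230:325],None,fx=5,fy=5,interpolation=3)
g=lambda x:np.clip(x.astype(float)*1.8,0,255).astype(np.uint8)
save(g(pad(a[:,100:400],600))[:600], "c0.png") 
im=np.zeros((600,800,3),np.uint8);im[:400,:300]=a[:,100:400];im[:462,310:797]=b[:,:487];save(g(im),"c1.png")
save(g(c),"c2.png")
def best(k):
  r={}
  for n in("scene","top"): r[n]=[x["pixel"] for x in imaging.place_of(k,n)]
  return r
for k in["bottle","bottle_mid","pad","handle_grip","pointer","brown_mid","viewer"]:
  r=best(k); out=[]
  for p in r["scene"][:4]:
    for q in r["top"][:4]:
      ra,rb=ray(S,p),ray(T,q);X=tri([ra,rb]);e=np.linalg.norm(proj(S,X)-p)+np.linalg.norm(proj(T,X)-q)
      if e<8: out.append((np.round(X,4).tolist(),round(e,1),np.round(p).tolist(),np.round(q).tolist()))
  print(k,*out,sep="\n ")
```

```text
bottle
 ([0.5241, 0.3867, -0.006], np.float64(3.0), [164.0, 160.0], [136.0, 207.0])
 ([0.4327, 0.3858, -0.0175], np.float64(2.3), [147.0, 178.0], [138.0, 233.0])
bottle_mid
 ([0.5271, 0.392, 0.0471], np.float64(3.6), [160.0, 148.0], [131.0, 203.0])
 ([0.4223, 0.3825, 0.0604], np.float64(1.7), [140.0, 164.0], [133.0, 233.0])
 ([0.6113, 0.1683, 0.0649], np.float64(0.9), [228.0, 154.0], [192.0, 175.0])
pad
 ([0.5704, -0.0561, 0.011], np.float64(1.4), [280.0, 202.0], [256.0, 186.0])
handle_grip
 ([0.6299, -0.1938, 0.1094], np.float64(0.1), [333.0, 187.0], [296.0, 159.0])
pointer
 ([0.6038, -0.1948, 0.0318], np.float64(2.5), [324.0, 210.0], [296.0, 172.0])
brown_mid
 ([0.5056, 0.1889, 0.0601], np.float64(3.2), [201.0, 172.0], [188.0, 204.0])
viewer
 ([0.5805, -0.13, 0.0136], np.float64(2.2), [303.0, 209.0], [276.0, 182.0])
```

View pics/c1.png

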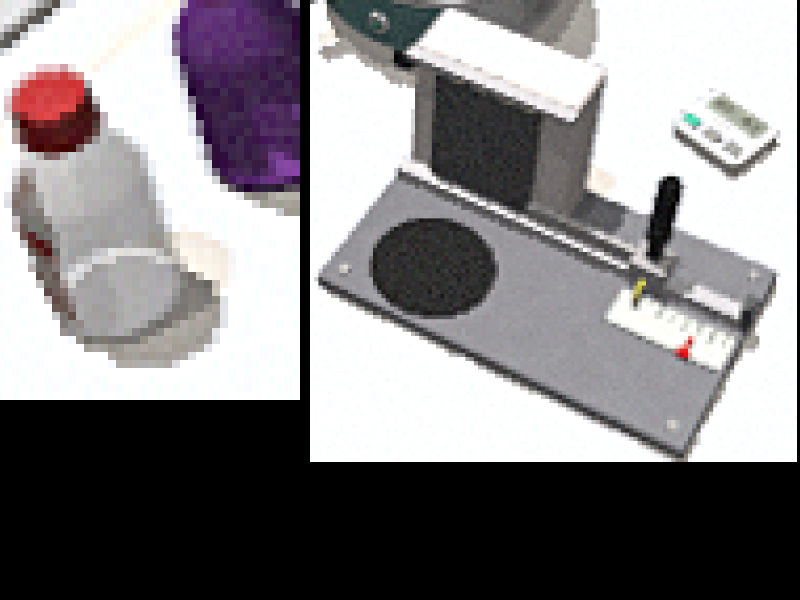

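View pics/c2.png

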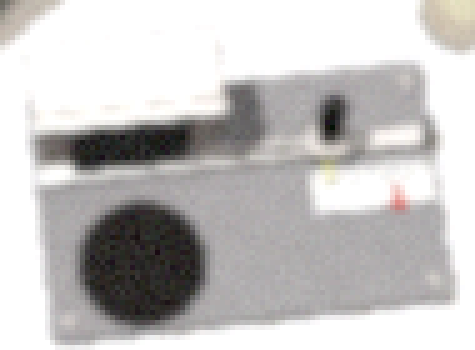

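The left crop confirms a white body with a red cap, apart from the purple bottle. The right crops show the viewer: pad at scene ≈(280,204), pointer at ≈(328,210) and red flag at ≈(339,223). The flag in the top view is at ≈(310,175).

```bash
cat >> h.py <<'E'
def cent(f,cond,box):
    x0,y0,x1,y1=box;im=f["frame"].astype(float)[y0:y1,x0:x1];w=cond(im[...,0],im[...,1],im[...,2]).astype(np.uint8)
    n,l,s,c=cv2.connectedComponentsWithStats(w);i=1+np.argmax(s[1:,4]);return c[i]+[x0,y0],s[i,4]
red=lambda r,g,b:(r>1.6*g)&(r>1.6*b)&(r>50)
yel=lambda r,g,b:(r>1.6*b)&(g>1.45*b)&(r>40)
dark=lambda r,g,b:(r+g+b)<90
E
python3 - <<'E'
from h import *
from scipy.optimize import least_squares
S=cam("scene");T=cam("top")
print([ (S["frame"][204,280]),T["frame"][187,258]])
ps,a1=cent(S,dark,(262,188,300,218));pt,a2=cent(T,dark,(244,173,274,202));print("pad",ps,a1,pt,a2,tri([ray(S,ps),ray(T,pt)]),atz(S,ps,.02),atz(T,pt,.02))
for nm,c,bs,bt in(("flag",red,(325,205,360,240),(300,160,325,185)),("yel",yel,(318,200,338,218),(290,160,303,178)),("cap",red,(115,140,150,170),(120,220,142,245))):
  try:
    p,a=cent(S,c,bs);q,b=cent(T,c,bt);print(nm,p,a,q,b,tri([ray(S,p),ray(T,q)]),atz(S,p,.018),atz(T,q,.018))
  except Exception as e:print(nm,e)
cs=[((318,278),(-.075,.14)),((683,448),(-.075,-.15)),((776,272),(.105,-.15))]
ct=[((55,338),(-.075,.14)),((455,296),(-.075,-.15)),((415,62),(.105,-.15))]
def V(v,p,z):
  c,s=np.cos(v[2]),np.sin(v[2]);return [v[0]+c*p[0]-s*p[1],v[1]+s*p[0]+c*p[1],z]
def res(v):
  r=[]
  for (x,y),p in cs:r+=list(proj(S,V(v,p,.016))-[(x-310)/4.2+250-.4,y/4.2+140-.4])
  for (x,y),p in ct:r+=list(proj(T,V(v,p,.016))-[x/5+230-.4,y/5+135-.4])
  r+=list(2*(proj(S,V(v,(-.025,.07),.02))-ps))+list(2*(proj(T,V(v,(-.025,.07),.02))-pt))
  return np.array(r)
o=least_squares(res,[.59,-.13,0]);print(o.x,o.fun.round(1));v=o.x
for n,p,z in(("pad",(-.025,.07),.02),("handle",(.045,-.07),.1)):print(n,V(v,p,z),proj(S,V(v,p,z)),proj(T,V(v,p,z)))
for k in("handle_grip","pointer","mark"):
  for f,n in((S,"scene"),(T,"top")):print(k,n,[np.round(x["pixel"],1).tolist() for x in imaging.place_of(k,n)])
E
```

```text
[array([21, 25, 21], dtype=uint8), array([22, 21, 22], dtype=uint8)]
pad [278.69628099 203.24586777] 484 [258.15364583 187.3984375 ] 384 [ 0.56226926 -0.05938065  0.01464914] [ 0.55772536 -0.06069787  0.02      ] [ 0.56171088 -0.060061    0.02      ]
flag [338.55555556 222.66666667] 9 [309. 175.] 1 [ 0.5937002  -0.24542863  0.01845808] [ 0.59366224 -0.24492467  0.018     ] [ 0.59413122 -0.2459637   0.018     ]
yel attempt to get argmax of an empty sequence
cap [138.14285714 151.89795918] 49 [130.78125  230.828125] 64 [0.42297977 0.37160919 0.1180763 ] [0.48352594 0.47381094 0.018     ] [0.43939317 0.39891757 0.018     ]
[ 0.5885198  -0.12836458  0.04539447] [-0.7 -0.6  0.7  0.7  1.  -0.9 -0.4  1.7  0.3  0.5  0.9 -0.4  0.3 -1.4
 -0.2  0.7]
pad [np.float64(0.5603690286095689), np.float64(-0.05957116695178499), 0.02] [278.83214137 202.52159148] [258.04520766 187.77324087]
handle [np.float64(0.6366499620032099), np.float64(-0.19625042360982706), 0.1] [334.42426215 188.24625425] [296.04241905 157.9495301 ]
handle_grip scene [[332.5, 188.1]]
handle_grip top [[295.4, 159.4]]
pointer scene [[326.5, 212.9]]
pointer top []
mark scene [[140.0, 163.3]]
mark top []
```

```bash
cat >> h.py <<'E'
from scipy.spatial.transform import Rotation as Ro
import json
def toolR(az,d,s=1):  # z along azimuth az, d below horizontal; y horizontal (s*left of az)
    z=np.array([np.cos(az)*np.cos(d),np.sin(az)*np.cos(d),-np.sin(d)]);y=s*np.array([-np.sin(az),np.cos(az),0]);return np.c_[np.cross(y,z),y,z]
def cur():
    s=robot.observe();open("log.txt","a").write(json.dumps([list(map(float,s["q"])),list(map(float,s["tcp_pos"])),list(map(float,s["ee_rot"]))])+"\n");return s,np.array(s["tcp_pos"]),Ro.from_euler("xyz",s["ee_rot"]).as_matrix()
def go(p,R):  # shift in cm and rotvec from current
    s,p0,R0=cur();return np.round((np.array(p)-p0)*100,2),np.round(Ro.from_matrix(R@R0.T).as_rotvec(),3),s["q"].round(2),s["t"]
E
python3 - <<'E'
from h import *
a={}
for i in range(5):
  S=cam("scene");T=cam("top")
  for k in("bottle_mid","bottle"):
    for f,n in((S,"scene"),(T,"top")):
      for x in imaging.place_of(k,n):
        p=np.array(x["pixel"]);ref={"scene":(143,168),"top":(136,233)}[n]
        if np.linalg.norm(p-ref)<14:a.setdefault((k,n),[]).append(p)
for (k,n),v in a.items():
  z={"bottle_mid":.06,"bottle":0}[k];m=np.median(v,0);print(k,n,len(v),m,np.std(v,0),atz(S if n=="scene" else T,m,z))
for f,p in((S,(138.14,151.9)),(T,(130.78,230.83))):print("cap",atz(f,p,.11))
P=np.array([.425,.378,.064]);
for s in(1,-1):
  R=toolR(.727,np.radians(35),s);print(s,go(P-R[:,2]*.102+[0,0,.06],R))
E
```

```text
bottle_mid scene 5 [141.  164.4] [0.61122827 2.35406032] [0.42132632 0.37915314 0.06      ]
bottle_mid top 4 [133.8  232.25] [1.00343161 1.22142335] [0.42707333 0.37698265 0.06      ]
bottle scene 5 [145.  178.2] [1.35735036 0.48414874] [0.41634075 0.37662674 0.        ]
bottle top 5 [137.8 233.8] [0.61122827 1.12676528] [0.42977088 0.37892269 0.        ]
cap [0.42735191 0.38017085 0.11      ]
cap [0.42480308 0.37350788 0.11      ]
1 (array([ 20.21, -22.97,  -8.12]), array([ 0.22 , -0.975,  0.928]), array([ 1.08,  0.18,  1.61,  0.  ,  1.35, -0.21]), 4.1)
-1 (array([ 20.21, -22.97,  -8.12]), array([ 1.124,  0.254, -1.938]), array([ 1.08,  0.18,  1.61,  0.  ,  1.35, -0.21]), 4.1)
```

Request:
servo_tool(
  moves="0 20 -23 3 0.22 -0.975 0.928;0 20 -23 3 0.22 -0.975 0.928;0 20 -23 3 0.22 -0.975 0.928;0 20 -23 3 0.22 -0.975 0.928;0 20 -23 3 0.22 -0.975 0.928",
)

```text
t: 4.72
tcp_pos: [0.3417, 0.3439, 0.2904]
ee_rot: [2.986, 0.577, -2.879]
force: [0.1, 0.0, -0.9]
finger_gap: 0.0879
gripper_force: 0.0
```

Run:
```python
from h import *
P=np.array([.4245,.3775,.064]);R=toolR(.727,np.radians(35),1);s,p,R0=cur();print(p,R0.round(2).tolist(),go(P-R[:,2]*.102+[0,0,.06],R))
```

```text
[0.34170125 0.3438739  0.2904068 ] [[-0.81, -0.34, 0.48], [-0.22, 0.93, 0.29], [-0.55, 0.13, -0.83]] (array([  2.04,  -2.19, -10.79]), array([ 0.082, -0.391,  0.35 ]), array([ 0.54, -0.42,  2.19, -0.  ,  0.77, -1.34]), 4.725)
```

Request:
servo_tool(
  moves="0 2 -2.2 -4 0.082 -0.391 0.35;0 2 -2.2 -4 0.082 -0.391 0.35;0 2 -2.2 -4 0.082 -0.391 0.35;0 2 -2.2 -4 0.082 -0.391 0.35",
)

```text
t: 5.22
tcp_pos: [0.3573, 0.328, 0.2496]
ee_rot: [3.047, 0.866, -2.542]
force: [0.5, 0.6, 1.4]
finger_gap: 0.088
gripper_force: 0.0
```

Run:
```python
from h import *
P=np.array([.4245,.3775,.064]);R=toolR(.727,np.radians(35),1);s,p,R0=cur();print(go(P-R[:,2]*.102+[0,0,.06],R))
# fit kinematics in plane
L=[json.loads(l) for l in open("log.txt")]
from scipy.optimize import least_squares
def fk(q,v):
  h,L1,L2,Lt,off,a=v;r=L1*np.sin(q[1])+L2*np.sin(q[1]+q[2])+a*np.sin(q[1]+q[2]-np.pi/2);z=h+L1*np.cos(q[1])+L2*np.cos(q[1]+q[2])+a*np.cos(q[1]+q[2]-np.pi/2)
  A=Ro.from_euler("ZYZYZ",[q[0],q[1]+q[2],q[3],q[4],q[5]]) 
  return np.array([np.cos(q[0])*r-np.sin(q[0])*off,np.sin(q[0])*r+np.cos(q[0])*off,z])+A.as_matrix()[:,2]*Lt,A
o=least_squares(lambda v:np.concatenate([fk(q,v)[0]-p for q,p,_ in L]+[[1e-4*v[5]]]),[.2,.4,.4,.25,.1,0]);print(o.x,abs(o.fun).max())
for q,p,e in L[-1:]:print((fk(q,o.x)[1].inv()*Ro.from_euler("xyz",e)).as_rotvec())
json.dump(list(o.x),open("fk.json","w"))
```

```text
(array([ 0.48, -0.61, -6.71]), array([ 0.012, -0.11 ,  0.052]), array([ 0.3 , -0.5 ,  2.44,  0.72,  0.49, -2.44]), 5.225)Traceback (most recent call last):
  File "<stdin>", line 10, in <module>
    return func(*args, **kwargs)
    vector_fun = VectorFunction(
        fun_wrapped,
    ...<6 lines>...
        workers=workers
    )
    self._update_fun()
    ~~~~~~~~~~~~~~~~^^
    self.f = self.fun_wrapped(xp_copy(self.x))
             ~~~~~~~~~~~~~~~~^^^^^^^^^^^^^^^^^
    return np.atleast_1d(self.fun(x))
                         ~~~~~~~~^^^
    return self.f(x, *self.args, **self.kwargs)
           ~~~~~~^^^^^^^^^^^^^^^^^^^^^^^^^^^^^^
  File "<stdin>", line 10, in <lambda>
  File "<stdin>", line 8, in fk
  File "scipy/spatial/transform/_rotation.pyx", line 1413, in scipy.spatial.transform._rotation.Rotation.from_euler
ValueError: Expected axis specification to be a non-empty string of upto 3 characters, got ZYZYZ
```

```bash
cat >> h.py <<'E'
from scipy.optimize import least_squares
LIM=np.array([[-2.99,2.99],[-.89,2.07],[.3,2.58],[-1.14,4.28],[0,2.63],[-3.12,3.12]])
def fk(q,v):
  h,L1,L2,Lt,off,a=v;b=q[1]+q[2];r=L1*np.sin(q[1])+L2*np.sin(b)-a*np.cos(b);z=h+L1*np.cos(q[1])+L2*np.cos(b)+a*np.sin(b)
  A=Ro.from_euler("ZYZ",[q[0],b,q[3]])*Ro.from_euler("YZ",[q[4],q[5]])
  return np.array([np.cos(q[0])*r-np.sin(q[0])*off,np.sin(q[0])*r+np.cos(q[0])*off,z])+A.as_matrix()[:,2]*Lt,A
E
python3 - <<'E'
from h import *
L=[];[L.append(json.loads(l)) for l in open("log.txt")]
o=least_squares(lambda v:np.concatenate([fk(q,v)[0]-p for q,p,_ in L]+[[1e-4*v[5]]]),[.2,.4,.4,.25,.1,0]);print(len(L),o.x,abs(o.fun).max())
for q,p,e in L[::3]+L[-1:]:print((fk(q,o.x)[1].inv()*Ro.from_euler("xyz",e)).as_rotvec())
E
```

```text
6 [ 0.31339996  0.43820001  0.51449999  0.286474    0.1178     -0.08549996] 8.549996193823536e-06
[-5.17052357e-16 -4.97413741e-16  1.57079633e+00]
[-3.69944320e-16 -4.93259093e-16  1.57079633e+00]
[-3.08286933e-16 -1.17149035e-15  1.57079633e+00]
```

```bash
cat >> h.py <<'E'
V=[0.31339996,0.43820001,0.51449999,0.286474,0.1178,-0.08549996]
def FK(q): p,A=fk(q,V); return p,A.as_matrix()@Ro.from_euler("z",np.pi/2).as_matrix()
def IK(p,R,seed):
  f=lambda q:np.r_[(FK(q)[0]-p)*5,Ro.from_matrix(FK(q)[1]@R.T).as_rotvec()]
  o=least_squares(f,np.clip(seed,LIM[:,0]+.01,LIM[:,1]-.01),bounds=(LIM[:,0],LIM[:,1]));return o.x,np.linalg.norm(o.fun)
E
python3 - <<'E'
from h import *
P=np.array([.4245,.3775,.064]);q0=robot.observe()["q"]
for nm,B,azs in(("bottle",P,(.1,.2,.3,.4,.5,.727)),("pad",np.array([.5604,-.0596,.085]),(-.4,-.3,-.2,0,.05))):
 for d in(35,40,45):
  for az in azs:
   R=toolR(az,np.radians(d),1);best=min((IK(B-.01*R[:,2],R,sd) for sd in([az,-.4,2.4,0,.5,-1.5],[az,-.4,2.4,-.6,.5,-1],[az,-.4,2.4,.6,.5,-2])),key=lambda x:x[1]);print(nm,d,az,best[0].round(2),round(best[1],3))
E
```

```text
bottle 35 0.1 [ 0.74  0.3   2.07 -1.14  0.47  0.06] 0.282
bottle 35 0.2 [ 0.67  0.25  2.13 -1.14  0.32 -0.07] 0.289
bottle 35 0.3 [ 0.59  0.21  2.18 -1.14  0.16 -0.21] 0.283
bottle 35 0.4 [ 0.51  0.2   2.22 -1.14  0.   -0.35] 0.266
bottle 35 0.5 [ 0.52  0.2   2.22 -1.14  0.   -0.42] 0.252
bottle 35 0.727 [ 0.43  0.18  2.23  1.35  0.18 -3.12] 0.268
bottle 40 0.1 [ 0.73  0.3   2.08 -1.14  0.45  0.05] 0.198
bottle 40 0.2 [ 0.67  0.26  2.13 -1.14  0.32 -0.07] 0.204
bottle 40 0.3 [ 0.61  0.23  2.17 -1.14  0.18 -0.2 ] 0.199
bottle 40 0.4 [ 0.54  0.21  2.21 -1.14  0.05 -0.33] 0.185
bottle 40 0.5 [ 0.52  0.21  2.22  1.56  0.   -3.12] 0.168
bottle 40 0.727 [ 0.43  0.19  2.23  1.34  0.18 -3.12] 0.185
bottle 45 0.1 [ 0.72  0.3   2.09 -1.14  0.42  0.04] 0.114
bottle 45 0.2 [ 0.67  0.27  2.13 -1.14  0.31 -0.07] 0.119
bottle 45 0.3 [ 0.61  0.24  2.16 -1.14  0.2  -0.19] 0.116
bottle 45 0.4 [ 0.56  0.22  2.2  -1.14  0.08 -0.31] 0.103
bottle 45 0.5 [ 0.52  0.22  2.22 -1.14  0.   -0.42] 0.084
bottle 45 0.727 [ 0.42  0.2   2.22  1.33  0.19 -3.12] 0.102
pad 35 -0.4 [-0.32  0.13  2.25 -1.09  0.   -0.43] 0.227
pad 35 -0.3 [-0.32  0.14  2.25  1.54  0.   -3.12] 0.219
pad 35 -0.2 [-0.37  0.12  2.26  1.44  0.1  -3.12] 0.225
pad 35 0 [-0.46  0.12  2.25  1.25  0.29 -3.12] 0.253
pad 35 0.05 [-0.48  0.12  2.24  1.21  0.34 -3.12] 0.263
pad 40 -0.4 [-0.31  0.15  2.25 -1.14  0.02 -0.37] 0.147
pad 40 -0.3 [-0.32  0.15  2.25  1.54  0.01 -3.12] 0.135
pad 40 -0.2 [-0.37  0.14  2.26  1.43  0.11 -3.12] 0.142
pad 40 0 [-0.47  0.13  2.24  1.23  0.3  -3.12] 0.171
pad 40 0.05 [-0.48  0.13  2.24  1.19  0.35 -3.12] 0.181
pad 45 -0.4 [-0.29  0.16  2.23 -1.14  0.06 -0.35] 0.067
pad 45 -0.3 [-0.32  0.16  2.25  1.53  0.01 -3.12] 0.052
pad 45 -0.2 [-0.38  0.15  2.25  1.42  0.12 -3.12] 0.059
pad 45 0 [-0.47  0.14  2.24  1.21  0.31 -3.12] 0.089
pad 45 0.05 [-0.49  0.14  2.23  1.16  0.36 -3.12] 0.1
```

```bash
cat >> h.py <<'E'
def IKm(p,R):
  a=np.arctan2(p[1],p[0]);b=None
  for q4 in(0,1.5,3):
    for q6 in(-1.6,1.6):
      x=IK(p,R,[a-.2,-.1,2.2,q4,.8,q6])
      if b is None or x[1]<b[1]:b=x
      if b[1]<1e-4:return b
  return b
E
time python3 - <<'E'
from h import *
for nm,B in(("bottle",np.array([.4245,.3775,.064])),("pad",np.array([.5604,-.0596,.085]))):
 for d in(35,45,55):
  for az in np.radians(range(-120,181,30)):
   for s in(1,-1):
    R=toolR(az,np.radians(d),s);q,e=IKm(B-.01*R[:,2],R)
    if e<1e-3:print(nm,d,round(np.degrees(az)),s,q.round(2))
E
```

```text
bottle 35 -120 1 [ 0.67  1.02  1.02 -0.33  2.01  1.2 ]
bottle 35 -120 -1 [ 0.67  1.02  1.02 -0.33  2.01 -1.94]
bottle 35 -90 1 [ 0.81  0.92  1.2  -0.61  1.78  0.93]
bottle 35 -90 -1 [ 0.81  0.92  1.2  -0.61  1.78 -2.21]
bottle 35 -60 1 [ 0.92  0.78  1.48 -0.87  1.45  0.77]
bottle 35 -60 -1 [ 0.92  0.78  1.48 -0.87  1.45 -2.37]
bottle 35 30 1 [0.51 0.33 2.31 3.12 0.47 1.58]
bottle 35 30 -1 [ 0.51  0.33  2.31  3.12  0.47 -1.56]
bottle 35 60 1 [0.16 0.35 2.28 1.83 0.72 2.18]
bottle 35 60 -1 [ 0.16  0.35  2.28  1.83  0.72 -0.96]
bottle 35 90 1 [0.04 0.48 2.05 1.21 1.06 2.3 ]
bottle 35 90 -1 [ 0.04  0.48  2.05  1.21  1.06 -0.85]
bottle 35 120 1 [0.09 0.64 1.73 0.86 1.4  2.26]
bottle 35 120 -1 [ 0.09  0.64  1.73  0.86  1.4  -0.88]
bottle 35 150 1 [0.21 0.81 1.41 0.59 1.7  2.14]
bottle 35 150 -1 [ 0.21  0.81  1.41  0.59  1.7  -1.  ]
bottle 35 180 1 [0.36 0.95 1.15 0.32 1.95 1.9 ]
bottle 35 180 -1 [ 0.36  0.95  1.15  0.32  1.95 -1.24]
bottle 45 -120 1 [ 0.66  0.9   1.15 -0.28  1.83  1.22]
bottle 45 -120 -1 [ 0.66  0.9   1.15 -0.28  1.83 -1.93]
bottle 45 -90 1 [ 0.78  0.82  1.3  -0.53  1.63  
[... 4405 characters left out ...]
d 55 0 -1 [-0.45  0.15  2.19  0.83  0.35  0.39]
pad 55 30 1 [-0.61  0.23  2.08  0.87  0.75  2.94]
pad 55 30 -1 [-0.61  0.23  2.08  0.87  0.75 -0.2 ]
pad 55 60 1 [-0.64  0.38  1.88  0.7   1.08  2.62]
pad 55 60 -1 [-0.64  0.38  1.88  0.7   1.08 -0.52]
pad 55 90 1 [-0.58  0.53  1.65  0.51  1.36  2.35]
pad 55 90 -1 [-0.58  0.53  1.65  0.51  1.36 -0.8 ]
pad 55 120 1 [-0.48  0.65  1.45  0.31  1.58  2.05]
pad 55 120 -1 [-0.48  0.65  1.45  0.31  1.58 -1.09]
pad 55 150 1 [-0.37  0.73  1.31  0.09  1.7   1.71]
pad 55 150 -1 [-0.37  0.73  1.31  0.09  1.7  -1.43]
pad 55 180 1 [-0.24  0.75  1.28 -0.14  1.71  1.35]
pad 55 180 -1 [-0.24  0.75  1.28 -0.14  1.71 -1.79]
real	0m3.049s
user	0m3.596s
sys	0m0.040s
```

Run:
```python
from h import *
d=np.radians(38)
R=toolR(np.radians(65),d,-1);P=np.array([.4245,.3775,.064])
for b in(0,.09):
  for up in(0,.1,.2): print("grasp",b,up,[x for x in map(lambda v:np.round(v,3),IKm(P-.01*R[:,2]-b*R[:,2]+[0,0,up],R))])
print(robot.observe()["q"].round(2))
Rp=toolR(np.radians(30),d,-1)
for up in(0,.1,.2): print("pad",up,IKm(np.array([.5604,-.0596,.085+up])-.01*Rp[:,2],Rp)[0].round(2))
C=[]
for x in(.35,.45,.55):
 for y in(-.1,.1,.25):
  for z in(.35,.45):
   for az in np.radians(range(-150,181,30)):
    q,e=IKm(np.array([x,y,z]),toolR(az,-d,1))
    if e<1e-3:C.append((abs(q-[0,.2,2.1,1.3,.9,-.8]).max(),(x,y,z),round(np.degrees(az)),q.round(2)))
C.sort(key=lambda c:c[0])
for c in C[:14]:print(c)
```

```text
grasp 0 0 [array([ 0.143,  0.334,  2.244,  1.626,  0.722, -0.829]), np.float64(0.0)]
grasp 0 0.1 [array([ 0.143,  0.039,  2.256,  1.31 ,  0.751, -0.406]), np.float64(0.0)]
grasp 0 0.2 [array([ 0.143, -0.19 ,  2.202,  1.057,  0.859, -0.043]), np.float64(0.0)]
grasp 0.09 0 [array([-0.056,  0.055,  2.388,  1.34 ,  0.85 , -0.653]), np.float64(0.0)]
grasp 0.09 0.1 [array([-0.056, -0.252,  2.358,  1.091,  0.97 , -0.251]), np.float64(0.0)]
grasp 0.09 0.2 [array([-0.056, -0.446,  2.26 ,  0.946,  1.124,  0.036]), np.float64(0.0)]
[ 0.3  -0.5   2.44  0.72  0.49 -2.44]
pad 0 [-0.76  0.32  2.17  1.32  0.89 -0.73]
pad 0.1 [-0.76  0.06  2.17  1.14  0.98 -0.43]
pad 0.2 [-0.76 -0.13  2.11  1.01  1.11 -0.16]
(np.float64(2.1463583681918132), (0.55, 0.25, 0.45), 0, array([0.36, 0.32, 2.15, 3.43, 1.59, 1.35]))
(np.float64(2.2118847867715288), (0.55, 0.25, 0.35), 0, array([0.36, 0.6 , 2.1 , 3.44, 1.81, 1.41]))
(np.float64(2.2168876613163286), (0.45, 0.25, 0.45), 0, array([0.48, 0.2 , 2.33, 3.52, 1.67, 1.3 ]))
(np.float64(2.241024144532897), (0.55, -0.1, 0.45), -30, array([-0.3 ,  0.23,  2.28,  3.32,  1.6
[... 361 characters left out ...]
, (0.45, -0.1, 0.35), -30, array([-0.43,  0.51,  2.44,  3.22,  2.05,  1.55]))
(np.float64(2.364394724056389), (0.35, 0.25, 0.45), 0, array([0.67, 0.09, 2.46, 3.66, 1.74, 1.21]))
(np.float64(2.3859451646717282), (0.45, 0.1, 0.35), 0, array([-0.08,  0.51,  2.46,  3.07,  2.07,  1.59]))
(np.float64(2.3901670955113765), (0.55, 0.1, 0.35), 0, array([-0.06,  0.55,  2.26,  3.1 ,  1.9 ,  1.59]))
(np.float64(2.4029439391791394), (0.55, 0.1, 0.45), 0, array([-0.06,  0.21,  2.32,  3.1 ,  1.62,  1.6 ]))
(np.float64(2.40394245414329), (0.35, 0.25, 0.35), 30, array([0.12, 0.52, 2.55, 2.76, 2.17, 1.6 ]))
(np.float64(2.415052694105899), (0.45, 0.1, 0.45), 0, array([-0.08,  0.02,  2.55,  3.08,  1.66,  1.62]))
```

```bash
cat >> h.py <<'E'
def rows(q0,q1,g,n=None,deg=9.5,mm=55):
  f=lambda t:FK(q0+(q1-q0)*t);vm=np.array([2.57,2.57,3.01,3.14,3.14,3.14])*.125*.62
  if n is None:
    n=1
    while True:
      T=[f(i/n) for i in range(n+1)]
      if (abs(q1-q0)/n<vm).all() and all(np.linalg.norm(Ro.from_matrix(T[i+1][1]@T[i][1].T).as_rotvec())<np.radians(deg) and np.linalg.norm(T[i+1][0]-T[i][0])<mm/1e3 for i in range(n)):break
      n+=1
  zs=[f(i/n)[0].round(2).tolist() for i in range(n+1)]
  for k in range(0,n,5):
    p0,R0=f(k/n);out=[]
    for i in range(k+1,min(n,k+5)+1):
      p,R=f(i/n);out.append("%d "%g+" ".join("%.1f"%x for x in (p-p0)*100)+" "+" ".join("%.2f"%x for x in Ro.from_matrix(R@R0.T).as_rotvec()))
    print(";".join(out))
  print("path",zs)
E
python3 - <<'E'
from h import *
q=robot.observe()["q"];d=np.radians(38);R=toolR(np.radians(65),d,-1);P=np.array([.4245,.3775,.064])
q1=IKm(P-.11*R[:,2]+[0,0,.08],R)[0];print(q1.round(2));rows(q,q1,0)
E
```

```text
[-0.08 -0.23  2.38  1.11  0.97 -0.31]
0 0.1 -0.2 -0.6 0.08 0.10 -0.09;0 0.2 -0.5 -1.1 0.16 0.20 -0.18;0 0.3 -0.7 -1.6 0.25 0.29 -0.27;0 0.4 -0.8 -2.1 0.33 0.39 -0.37;0 0.5 -1.0 -2.5 0.41 0.49 -0.46
0 0.1 -0.2 -0.4 0.08 0.10 -0.09;0 0.2 -0.3 -0.7 0.15 0.20 -0.19;0 0.4 -0.5 -1.0 0.23 0.29 -0.28;0 0.5 -0.6 -1.2 0.31 0.39 -0.38;0 0.6 -0.7 -1.4 0.38 0.49 -0.47
0 0.2 -0.1 -0.1 0.07 0.10 -0.09;0 0.3 -0.3 -0.2 0.15 0.20 -0.19;0 0.5 -0.4 -0.3 0.22 0.30 -0.28;0 0.8 -0.5 -0.3 0.29 0.41 -0.37;0 1.0 -0.7 -0.3 0.36 0.51 -0.47
0 0.3 -0.2 0.1 0.07 0.10 -0.09;0 0.6 -0.3 0.2 0.14 0.21 -0.18;0 0.9 -0.5 0.3 0.22 0.31 -0.26
path [[0.36, 0.33, 0.25], [0.36, 0.33, 0.24], [0.36, 0.32, 0.24], [0.36, 0.32, 0.23], [0.36, 0.32, 0.23], [0.36, 0.32, 0.22], [0.36, 0.32, 0.22], [0.37, 0.31, 0.22], [0.37, 0.31, 0.22], [0.37, 0.31, 0.21], [0.37, 0.31, 0.21], [0.37, 0.31, 0.21], [0.37, 0.31, 0.21], [0.37, 0.31, 0.21], [0.38, 0.31, 0.21], [0.38, 0.3, 0.21], [0.38, 0.3, 0.21], [0.38, 0.3, 0.21], [0.39, 0.3, 0.21]]
```

Request:
servo_tool(
  moves="0 0.1 -0.2 -0.6 0.08 0.10 -0.09;0 0.2 -0.5 -1.1 0.16 0.20 -0.18;0 0.3 -0.7 -1.6 0.25 0.29 -0.27;0 0.4 -0.8 -2.1 0.33 0.39 -0.37;0 0.5 -1.0 -2.5 0.41 0.49 -0.46",
)

```text
t: 5.85
tcp_pos: [0.3622, 0.3185, 0.2247]
ee_rot: [2.438, 0.434, 2.877]
force: [0.6, -0.2, -1.2]
finger_gap: 0.088
gripper_force: 0.0
```

Request:
servo_tool(
  moves="0 0.1 -0.2 -0.4 0.08 0.10 -0.09;0 0.2 -0.3 -0.7 0.15 0.20 -0.19;0 0.4 -0.5 -1.0 0.23 0.29 -0.28;0 0.5 -0.6 -1.2 0.31 0.39 -0.38;0 0.6 -0.7 -1.4 0.38 0.49 -0.47",
)

```text
t: 6.48
tcp_pos: [0.3682, 0.3114, 0.2107]
ee_rot: [2.349, -0.174, 2.38]
force: [0.1, 0.2, 0.2]
finger_gap: 0.088
gripper_force: 0.0
```

Request:
servo_tool(
  moves="0 0.2 -0.1 -0.1 0.07 0.10 -0.09;0 0.3 -0.3 -0.2 0.15 0.20 -0.19;0 0.5 -0.4 -0.3 0.22 0.30 -0.28;0 0.8 -0.5 -0.3 0.29 0.41 -0.37;0 1.0 -0.7 -0.3 0.36 0.51 -0.47",
)

```text
t: 7.1
tcp_pos: [0.3786, 0.3043, 0.2079]
ee_rot: [2.651, -0.733, 1.756]
force: [0.9, 0.7, 0.2]
finger_gap: 0.0881
gripper_force: 0.0
```

Request:
servo_tool(
  moves="0 0.3 -0.2 0.1 0.07 0.10 -0.09;0 0.6 -0.3 0.2 0.14 0.21 -0.18;0 0.9 -0.5 0.3 0.22 0.31 -0.26",
)

```text
t: 7.48
tcp_pos: [0.3875, 0.2994, 0.2111]
ee_rot: [-3.138, -0.915, 1.126]
force: [0.1, 0.5, -0.3]
finger_gap: 0.088
gripper_force: 0.0
```

Run:
```python
from h import *
d=np.radians(38);R=toolR(np.radians(65),d,-1);P=np.array([.4245,.3775,.064])
for b,u in((.11,.08),(.09,0),(.01,0)):print(*go(P-b*R[:,2]+[0,0,u],R))
S=cam("scene");T=cam("top")
g=lambda x:np.clip(x.astype(float)*1.8,0,255).astype(np.uint8)
save(g(np.hstack([cv2.resize(S["frame"][100:220,80:240],(400,300)),cv2.resize(T["frame"][180:280,90:223],(400,300))])),"g1.png")
```

```text
[ 0.03 -0.05  0.06] [-0.008  0.002  0.006] [-0.08 -0.23  2.39  1.12  0.97 -0.31] 7.475
[ 0.7   1.38 -9.17] [-0.008  0.002  0.006] [-0.08 -0.23  2.39  1.12  0.97 -0.31] 7.475
[  3.36   7.09 -14.1 ] [-0.008  0.002  0.006] [-0.08 -0.23  2.39  1.12  0.97 -0.31] 7.475
```

View pics/g1.png

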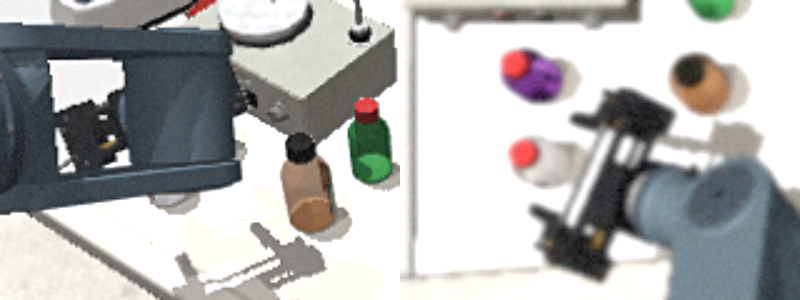

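The top crop shows the open gripper facing the white bottle at crop (540,160), with the brown and purple bottles clear of it. I approach next.

Request:
servo_tool(
  moves="0 0.3 0.7 -4.6 -0.008 0.002 0.006;0 0.7 1.4 -9.2 -0.008 0.002 0.006;0 1.6 3.3 -10.8 -0.008 0.002 0.006;0 2.5 5.2 -12.5 -0.008 0.002 0.006;0 3.4 7.1 -14.1 -0.008 0.002 0.006",
)

```text
t: 8.2
tcp_pos: [0.4214, 0.3712, 0.0689]
ee_rot: [3.133, -0.905, 1.146]
force: [-0.3, -0.2, 0.8]
finger_gap: 0.0884
gripper_force: 0.0
```

Run:
```python
from h import *
d=np.radians(38);R=toolR(np.radians(65),d,-1);P=np.array([.4245,.3775,.064])
print(*go(P-.01*R[:,2],R))
T=cam("top");g=lambda x:np.clip(x.astype(float)*1.8,0,255).astype(np.uint8)
save(g(cv2.resize(T["frame"][200:260,100:180],(640,480),interpolation=3)),"g2.png")
```

```text
[-0.03 -0.08  0.13] [ 0.004  0.004 -0.004] [ 0.15  0.34  2.24  1.63  0.72 -0.84] 8.2
```

View pics/g2.png

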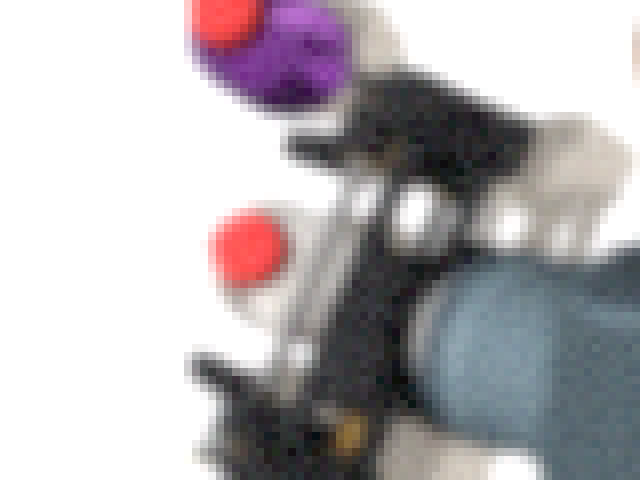

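Request:
servo_tool(
  moves="255 0 0 0 0 0 0;255 0 0 0 0 0 0;255 0 0 0 0 0 0;255 0 0 0 0 0 0;255 0 0 0 0 0 0",
)

```text
t: 8.88
tcp_pos: [0.4219, 0.3703, 0.0704]
ee_rot: [3.136, -0.907, 1.14]
force: [0.1, -2.8, 3.6]
finger_gap: 0.0547
gripper_force: 30.0
```

Request:
servo_tool(
  moves="255 0 0 0 0 0 0;255 0 0 0 0 0 0;255 0 0 1 0 0 0;255 0 0 2 0 0 0;255 0 0 5 0 0 0",
)

```text
t: 9.5
tcp_pos: [0.4195, 0.3699, 0.1179]
ee_rot: [-3.14, -0.903, 1.135]
force: [0.0, 0.1, -2.2]
finger_gap: 0.055
gripper_force: 30.0
```

Run:
```python
from h import *
q=np.array(robot.observe()["q"]);d=np.radians(38)
s,p,R0=cur()
for I in((.5,.1,.5),(.5,.2,.5),(.55,.1,.55),(.5,.2,.42)):
 for az in(0,20,-20):print(I,az,IKm(np.array(I),toolR(np.radians(az),-d,1))[0].round(2),IKm(np.array(I),toolR(np.radians(az),-d,1))[1].round(4))
RB=toolR(np.radians(60),d,-1);qB=IK(np.array([.42,.28,.38]),RB,q)[0];print(q.round(2),qB.round(2));rows(q,qB,255)
qI=IKm(np.array([.5,.15,.48]),toolR(0.1,-d,1))[0];print(qI.round(2));rows(qB,qI,255)
```

```text
(0.5, 0.1, 0.5) 0 [-0.07 -0.07  2.44  3.09  1.46  1.62] 0.0
(0.5, 0.1, 0.5) 20 [-0.34 -0.08  2.45  2.62  1.58  2.03] 0.0
(0.5, 0.1, 0.5) -20 [0.2  0.04 2.33 3.56 1.54 1.2 ] 0.0
(0.5, 0.2, 0.5) 0 [0.28 0.04 2.32 3.36 1.48 1.38] 0.0
(0.5, 0.2, 0.5) 20 [ 0.02 -0.02  2.39  2.88  1.49  1.8 ] 0.0
(0.5, 0.2, 0.5) -20 [0.47 0.17 2.18 3.75 1.62 1.02] 0.0
(0.55, 0.1, 0.55) 0 [-0.06 -0.1   2.31  3.1   1.3   1.62] 0.0
(0.55, 0.1, 0.55) 20 [-0.29 -0.1   2.31  2.65  1.43  2.07] 0.0
(0.55, 0.1, 0.55) -20 [0.17 0.01 2.21 3.55 1.39 1.16] 0.0
(0.5, 0.2, 0.42) 0 [0.28 0.31 2.31 3.36 1.72 1.43] 0.0
(0.5, 0.2, 0.42) 20 [0.02 0.27 2.37 2.88 1.75 1.73] 0.0
(0.5, 0.2, 0.42) -20 [0.47 0.39 2.16 3.77 1.78 1.14] 0.0
[ 0.14  0.18  2.26  1.46  0.72 -0.62] [-0.11 -0.49  2.17  0.9   1.18  0.17]
255 1.4 -0.4 4.7 0.04 -0.02 -0.00;255 2.3 -1.2 9.2 0.07 -0.03 -0.00;255 2.6 -2.3 13.3 0.08 -0.03 -0.00;255 2.5 -3.6 17.1 0.08 -0.03 -0.01;255 2.0 -5.2 20.5 0.06 -0.03 -0.03
255 -0.8 -1.8 3.0 -0.03 0.01 -0.03;255 -1.9 -3.8 5.7 -0.06 0.03 -0.06
path [[0.42, 0.37, 0.12], [0.43, 0.37, 0.17], [0.44, 0.36, 0.21], [0.45, 0.35, 0.2
[... 547 characters left out ...]
-5.0 2.8 0.52 0.32 -0.04;255 4.0 -6.8 3.0 0.65 0.38 -0.05
255 0.8 -2.0 -0.1 0.13 0.06 -0.01;255 1.5 -4.2 -0.4 0.26 0.12 -0.03;255 2.0 -6.6 -0.9 0.39 0.17 -0.04;255 2.5 -9.1 -1.7 0.52 0.21 -0.06;255 2.7 -11.6 -2.7 0.64 0.24 -0.08
255 0.0 -2.6 -1.2 0.12 0.03 -0.03
path [[0.42, 0.28, 0.38], [0.42, 0.3, 0.39], [0.41, 0.32, 0.39], [0.41, 0.33, 0.4], [0.41, 0.35, 0.41], [0.41, 0.36, 0.43], [0.41, 0.36, 0.44], [0.42, 0.37, 0.45], [0.42, 0.37, 0.47], [0.43, 0.37, 0.48], [0.43, 0.36, 0.49], [0.44, 0.35, 0.5], [0.45, 0.34, 0.51], [0.46, 0.33, 0.51], [0.46, 0.31, 0.52], [0.47, 0.29, 0.52], [0.48, 0.27, 0.52], [0.49, 0.25, 0.52], [0.49, 0.23, 0.51], [0.5, 0.2, 0.5], [0.5, 0.18, 0.49], [0.5, 0.15, 0.48]]
```

Request:
servo_tool(
  moves="255 1.4 -0.4 4.7 0.04 -0.02 0;255 2.3 -1.2 9.2 0.07 -0.03 0;255 2.6 -2.3 13.3 0.08 -0.03 0;255 2.5 -3.6 17.1 0.08 -0.03 -0.01;255 2.0 -5.2 20.5 0.06 -0.03 -0.03",
)

```text
t: 10.12
tcp_pos: [0.4406, 0.3177, 0.3247]
ee_rot: [3.137, -0.971, 1.11]
force: [0.6, -0.1, -1.6]
finger_gap: 0.0548
gripper_force: 30.0
```

Request:
servo_tool(
  moves="255 -0.8 -1.8 3.0 -0.03 0.01 -0.03;255 -1.9 -3.8 5.7 -0.06 0.03 -0.06",
)

```text
t: 10.38
tcp_pos: [0.4211, 0.2798, 0.3814]
ee_rot: [3.134, -0.903, 1.052]
force: [0.8, 0.4, -0.8]
finger_gap: 0.0548
gripper_force: 30.0
```

Request:
servo_tool(
  moves="255 -0.4 2.1 0.6 0.14 0.08 -0.03;255 -0.6 3.9 1.4 0.27 0.17 -0.07;255 -0.8 5.5 2.4 0.40 0.26 -0.10;255 -0.9 6.8 3.5 0.53 0.35 -0.12;255 -0.9 7.7 4.7 0.66 0.45 -0.15",
)

```text
t: 11.0
tcp_pos: [0.4126, 0.3577, 0.4276]
ee_rot: [-1.9, -0.786, -0.099]
force: [0.3, 0.0, -2.9]
finger_gap: 0.0547
gripper_force: 30.0
```

Request:
servo_tool(
  moves="255 0.2 0.7 1.3 0.13 0.09 -0.02;255 0.5 1.1 2.6 0.26 0.19 -0.04;255 0.9 1.1 3.9 0.39 0.28 -0.06;255 1.4 0.9 5.1 0.51 0.37 -0.07;255 2.1 0.3 6.2 0.64 0.46 -0.08",
)

```text
t: 11.62
tcp_pos: [0.434, 0.3604, 0.4897]
ee_rot: [-1.357, -0.154, -0.449]
force: [-0.3, 0.2, -2.5]
finger_gap: 0.0547
gripper_force: 30.0
```

Request:
servo_tool(
  moves="255 0.7 -0.8 1.0 0.13 0.09 -0.01;255 1.5 -2.0 1.8 0.26 0.17 -0.02;255 2.4 -3.3 2.4 0.39 0.24 -0.03;255 3.2 -5.0 2.8 0.52 0.32 -0.04;255 4.0 -6.8 3.0 0.65 0.38 -0.05",
)

```text
t: 12.25
tcp_pos: [0.4743, 0.292, 0.5195]
ee_rot: [-0.932, 0.477, -0.431]
force: [-0.8, 0.3, -2.1]
finger_gap: 0.0547
gripper_force: 30.0
```

Request:
servo_tool(
  moves="255 0.8 -2.0 -0.1 0.13 0.06 -0.01;255 1.5 -4.2 -0.4 0.26 0.12 -0.03;255 2.0 -6.6 -0.9 0.39 0.17 -0.04;255 2.5 -9.1 -1.7 0.52 0.21 -0.06;255 2.7 -11.6 -2.7 0.64 0.24 -0.08",
)

```text
t: 12.88
tcp_pos: [0.5012, 0.1758, 0.4922]
ee_rot: [-0.201, 0.879, -0.036]
force: [0.3, 1.0, -2.5]
finger_gap: 0.0548
gripper_force: 30.0
```

Request:
servo_tool(
  moves="255 0 -2.6 -1.2 0.12 0.03 -0.03;255 0 -2.6 -1.2 0.12 0.03 -0.03;255 0 -2.6 -1.2 0.12 0.03 -0.03",
)

```text
t: 13.25
tcp_pos: [0.5012, 0.1512, 0.4816]
ee_rot: [-0.019, 0.904, 0.077]
force: [0.1, 0.1, -2.1]
finger_gap: 0.0546
gripper_force: 30.0
```

Run:
```python
from h import *
s,p,R=cur();q=np.array(s["q"]);print(p,q.round(2),s["finger_gap"])
d=np.radians(38);Rg=Ro.from_euler("xyz",[-3.14,-.903,1.135]).as_matrix();print("bottle axis",R@Rg.T[:,2])
Rp=toolR(np.radians(30),d,-1);B=np.array([.5604,-.0596,.084])
qA=IK(B-.012*Rp[:,2]+[0,-0.0,.22],Rp,[-.76,-.13,2.1,1,1.1,-.16]);print(qA);rows(q,qA[0],255)
S=cam("scene");g=lambda x:np.clip(x.astype(float)*1.8,0,255).astype(np.uint8);save(g(cv2.resize(S["frame"],(640,480))),"f1.png")
```

```text
[0.50124186 0.15117946 0.48158764] [0.04 0.03 2.41 3.09 1.53 1.6 ] 0.054602279850807824
bottle axis [ 4.93207844e-04 -1.28196608e-02 -9.99917703e-01]
(array([-0.76130308, -0.16725138,  2.09022788,  0.98536256,  1.13629199,
       -0.12029138]), np.float64(1.2314539979168256e-15))
255 0.9 1.0 0.6 -0.14 -0.02 -0.02;255 1.8 1.9 1.1 -0.28 -0.04 -0.03;255 2.6 2.6 1.3 -0.42 -0.06 -0.05;255 3.3 3.2 1.3 -0.57 -0.09 -0.08;255 4.0 3.6 1.1 -0.71 -0.12 -0.10
255 0.6 0.2 -0.4 -0.15 -0.03 -0.02;255 1.2 0.3 -1.1 -0.30 -0.07 -0.04;255 1.8 0.1 -1.9 -0.46 -0.11 -0.06;255 2.3 -0.4 -3.0 -0.61 -0.14 -0.08;255 2.8 -1.1 -4.1 -0.77 -0.18 -0.10
255 0.4 -1.0 -1.3 -0.16 -0.04 -0.01;255 0.7 -2.4 -2.8 -0.32 -0.07 -0.02;255 1.0 -4.0 -4.3 -0.48 -0.11 -0.02;255 1.1 -6.0 -5.8 -0.64 -0.14 -0.02;255 1.1 -8.3 -7.4 -0.80 -0.17 -0.01
255 -0.2 -2.6 -1.5 -0.16 -0.02 0.01;255 -0.5 -5.5 -3.0 -0.33 -0.04 0.03;255 -1.0 -8.7 -4.3 -0.49 -0.05 0.05;255 -1.8 -12.1 -5.6 -0.65 -0.05 0.08;255 -2.8 -15.8 -6.6 -0.81 -0.05 0.12
path [[0.5, 0.15, 0.48], [0.51, 0.16, 0.49], [0.52, 0.17, 0.49], [0.53, 0.18, 0.49], [0.53, 0.18, 0.49], [0.54, 0.19, 0.49], [0.55, 0.19, 0.49], [0.55, 0.19, 0.48], [0.56, 0.19, 0.47], [0.56, 0.18, 0.46], [0.57, 0.18, 0.45], [0.57, 0.17, 0.44], [0.58, 0.15, 0.42], [0.58, 0.14, 0.41], [0.58, 0.12, 0.39], [0.58, 0.09, 0.38], [0.58, 0.07, 0.36], [0.58, 0.04, 0.35], [0.57, 0.01, 0.33], [0.56, -0.03, 0.32], [0.55, -0.06, 0.31]]
```

View pics/f1.png

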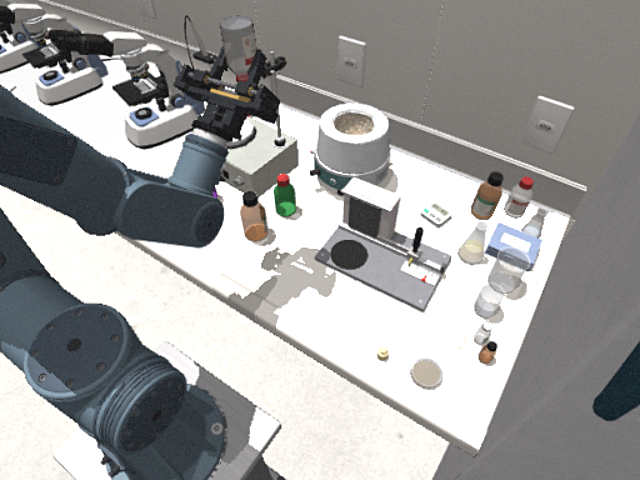

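The bottle is upside down in the gripper, foot up at (240,35), and all the other items are undisturbed. I roll it back on the way to above the pad.

Request:
servo_tool(
  moves="255 0.9 1.0 0.6 -0.14 -0.02 -0.02;255 1.8 1.9 1.1 -0.28 -0.04 -0.03;255 2.6 2.6 1.3 -0.42 -0.06 -0.05;255 3.3 3.2 1.3 -0.57 -0.09 -0.08;255 4.0 3.6 1.1 -0.71 -0.12 -0.10",
)

```text
t: 13.92
tcp_pos: [0.5413, 0.1872, 0.493]
ee_rot: [-0.901, 0.556, -0.647]
force: [-0.7, 0.1, -2.5]
finger_gap: 0.0549
gripper_force: 30.0
```

Request:
servo_tool(
  moves="255 0.6 0.2 -0.4 -0.15 -0.03 -0.02;255 1.2 0.3 -1.1 -0.30 -0.07 -0.04;255 1.8 0.1 -1.9 -0.46 -0.11 -0.06;255 2.3 -0.4 -3.0 -0.61 -0.14 -0.08;255 2.8 -1.1 -4.1 -0.77 -0.18 -0.10",
)

```text
t: 14.55
tcp_pos: [0.5691, 0.1756, 0.4513]
ee_rot: [-1.343, -0.114, -0.857]
force: [-0.6, 0.2, -1.8]
finger_gap: 0.0545
gripper_force: 30.0
```

Request:
servo_tool(
  moves="255 0.4 -1.0 -1.3 -0.16 -0.04 -0.01;255 0.7 -2.4 -2.8 -0.32 -0.07 -0.02;255 1.0 -4.0 -4.3 -0.48 -0.11 -0.02;255 1.1 -6.0 -5.8 -0.64 -0.14 -0.02;255 1.1 -8.3 -7.4 -0.80 -0.17 -0.01",
)

```text
t: 15.18
tcp_pos: [0.5799, 0.0918, 0.3772]
ee_rot: [-1.866, -0.795, -0.619]
force: [1.0, -0.3, -1.9]
finger_gap: 0.0547
gripper_force: 30.0
```

Request:
servo_tool(
  moves="255 -0.2 -2.6 -1.5 -0.16 -0.02 0.01;255 -0.5 -5.5 -3.0 -0.33 -0.04 0.03;255 -1.0 -8.7 -4.3 -0.49 -0.05 0.05;255 -1.8 -12.1 -5.6 -0.65 -0.05 0.08;255 -2.8 -15.8 -6.6 -0.81 -0.05 0.12",
)

```text
t: 15.8
tcp_pos: [0.5514, -0.0667, 0.3113]
ee_rot: [-3.134, -0.902, 0.52]
force: [-0.0, -0.4, -3.2]
finger_gap: 0.0549
gripper_force: 30.0
```

Request:
servo_tool(
  moves="255 0 0 0 0 0 0;255 0 0 0 0 0 0",
)

```text
t: 16.05
tcp_pos: [0.552, -0.0651, 0.3118]
ee_rot: [-3.123, -0.908, 0.508]
force: [0.3, 0.5, -2.7]
finger_gap: 0.0547
gripper_force: 30.0
```

Run:
```python
from h import *
d=np.radians(38);Rg=Ro.from_euler("xyz",[3.136,-.907,1.14]).as_matrix();pg=np.array([.4219,.3703,.0704])
B0=Rg.T@(np.array([.4245,.3775,0])-pg); print("foot in tool (vision)",B0)
s,p,R=cur();print(s["t"],p,s["q"].round(2),"axis",(R@Rg.T)[:,2],"foot est",p+R@B0)
# vision: bottle cap/mid now
rs={}
for i in range(3):
  S=cam("scene");T=cam("top")
  for k in("bottle_mid","bottle"):
   for f,n in((S,"scene"),(T,"top")):
    off=.06 if k=="bottle_mid" else 0
    pr=proj(f,p+R@B0+[0,0,off])
    for x in imaging.place_of(k,n):
      if np.linalg.norm(np.array(x["pixel"])-pr)<14:rs.setdefault((k,n),[]).append(np.array(x["pixel"])-pr)
for k,v in rs.items():print(k,np.round(np.median(v,0),1),len(v))
for n,f in(("scene",S),("top",T)):
  c=proj(f,p+R@B0+[0,0,.11]);b=[int(c[0])-14,int(c[1])-14,int(c[0])+14,int(c[1])+14]
  try:print("cap",n,c,cent(f,red,b))
  except Exception as e:print(n,e)
```

```text
foot in tool (vision) [-0.05075155 -0.0009204   0.04937806]
16.05 [ 0.55201307 -0.06505092  0.31177128] [-0.76 -0.16  2.09  0.98  1.15 -0.11] axis [ 0.0070384  -0.01336964  0.99988585] foot est [ 0.55778382 -0.05971265  0.241394  ]
('bottle_mid', 'top') [0.7 1.4] 3
('bottle', 'top') [ 0.8 -2.2] 3
scene attempt to get argmax of an empty sequence
cap top [258.27801582 161.73215389] (array([260.11956522, 161.44565217]), np.int32(92))
```

Request:
servo_tool(
  moves="255 0.1 0 -6 -0.01 -0.005 0;255 0.3 0 -12 -0.01 -0.005 0;255 0.3 0 -17 -0.01 -0.005 0;255 0.3 0 -20.5 -0.01 -0.005 0;255 0.3 0 -20.5 -0.01 -0.005 0",
)

```text
t: 17.58
tcp_pos: [0.554, -0.0646, 0.1041]
ee_rot: [-3.132, -0.905, 0.515]
force: [-0.3, 0.6, -2.5]
finger_gap: 0.0547
gripper_force: 30.0
```

Run:
```python
from h import *
Rg=Ro.from_euler("xyz",[3.136,-.907,1.14]).as_matrix();pg=np.array([.4219,.3703,.0704]);B0=Rg.T@(np.array([.4245,.3775,0])-pg)
s,p,R=cur();A=(R@Rg.T)[:,2];F=p+R@B0;print(s["t"],p,s["force"],"axis",A,"foot",F)
S=cam("scene");T=cam("top")
for n,f in(("scene",S),("top",T)):
  c=proj(f,F+A*.11);b=[int(c[0])-14,int(c[1])-14,int(c[0])+14,int(c[1])+14]
  try:
    m=cent(f,red,b);print("cap",n,c,m,F+A*.11,atz(f,m[0],.135))
  except Exception as e:print(n,e)
g=lambda x:np.clip(x.astype(float)*1.8,0,255).astype(np.uint8)
save(g(np.hstack([cv2.resize(S["frame"][155:225,240:310],(400,400),interpolation=3),cv2.resize(T["frame"][150:210,228:288],(400,400),interpolation=3)])),"p1.png")
```

```text
17.575 [ 0.55395289 -0.06456929  0.1040941 ] [-0.33628431  0.56964694 -2.54176661] axis [ 0.00667365 -0.00668045  0.99995542] foot [ 0.55975421 -0.05970893  0.03368471]
cap scene [280.94958208 174.96008174] (array([283.54166667, 172.08333333]), np.int32(24)) [ 0.56048831 -0.06044378  0.14367981] [ 0.58132118 -0.05693705  0.135     ]
cap top [258.34322498 179.05636926] (array([259.54666667, 178.52      ]), np.int32(75)) [ 0.56048831 -0.06044378  0.14367981] [ 0.56425286 -0.06475039  0.135     ]
```

View pics/p1.png

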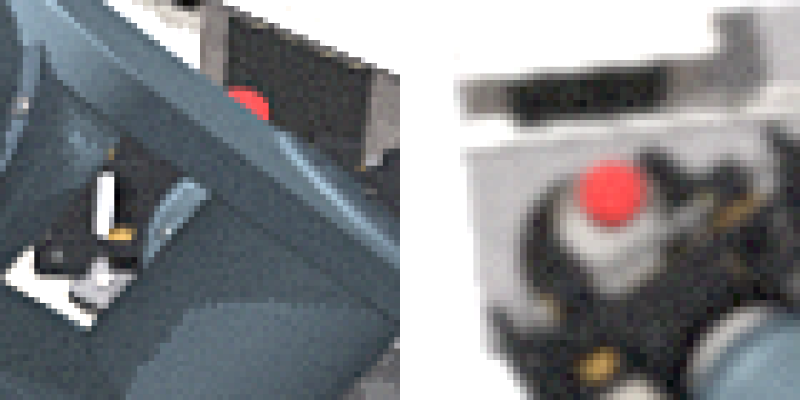

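The cap (right crop, 612,192) stands over the pad, about 2–4 mm to the -y side of my estimate. I add a small +y shift and lower gently.

Request:
servo_tool(
  moves="255 0.1 0.15 -0.6 0 0 0;255 0.1 0.15 -1.0 0 0 0;255 0.1 0.15 -1.2 0 0 0;255 0.1 0.15 -1.3 0 0 0;255 0.1 0.15 -1.3 0 0 0",
)

```text
t: 18.3
tcp_pos: [0.5562, -0.0641, 0.0937]
ee_rot: [3.141, -0.907, 0.523]
force: [0.2, 0.2, -3.0]
finger_gap: 0.0548
gripper_force: 30.0
```

Request:
servo_tool(
  moves="255 0 0 -0.1 0 0 0;255 0 0 -0.2 0 0 0;255 0 0 -0.2 0 0 0",
)

```text
t: 18.68
tcp_pos: [0.5562, -0.064, 0.0915]
ee_rot: [3.141, -0.907, 0.523]
force: [0.4, 0.6, -2.7]
finger_gap: 0.0547
gripper_force: 30.0
```

Request:
servo_tool(
  moves="255 0 0 -0.1 0 0 0;255 0 0 -0.1 0 0 0",
)

```text
t: 18.92
tcp_pos: [0.5562, -0.064, 0.0906]
ee_rot: [3.141, -0.907, 0.523]
force: [-0.3, -0.4, -2.7]
finger_gap: 0.0549
gripper_force: 30.0
```

Request:
servo_tool(
  moves="255 0 0 -0.1 0 0 0;255 0 0 -0.1 0 0 0",
)

```text
t: 19.18
tcp_pos: [0.5566, -0.064, 0.0904]
ee_rot: [3.141, -0.908, 0.524]
force: [-3.4, 0.1, 4.9]
finger_gap: 0.0547
gripper_force: 30.0
```

Request:
servo_tool(
  moves="255 0 0 -0.1 0 0 0;255 0 0 -0.1 0 0 0",
)

```text
t: 19.42
tcp_pos: [0.557, -0.0638, 0.0904]
ee_rot: [3.14, -0.911, 0.525]
force: [-6.8, -0.2, 13.8]
finger_gap: 0.0551
gripper_force: 30.0
```

Contact is made. I ease up 1 mm, release, and retreat along the tool axis.

Request:
servo_tool(
  moves="255 0 0 0.1 0 0 0;160 0 0 0.1 0 0 0;80 0 0 0.1 0 0 0;0 0 0 0.1 0 0 0;0 0 0 0.1 0 0 0",
)

```text
t: 20.05
tcp_pos: [0.5562, -0.0641, 0.0895]
ee_rot: [3.141, -0.906, 0.523]
force: [-0.3, 0.1, 0.5]
finger_gap: 0.0783
gripper_force: 0.0
```

Request:
servo_tool(
  moves="0 0 0 0 0 0 0;0 -1.4 -0.8 1.2 0 0 0;0 -3.4 -2.0 3.1 0 0 0;0 -6.8 -3.9 6.2 0 0 0;0 -10.2 -5.9 9.3 0 0 0",
)

```text
t: 20.68
tcp_pos: [0.4531, -0.1231, 0.1833]
ee_rot: [-3.141, -0.906, 0.523]
force: [0.4, -1.3, 0.6]
finger_gap: 0.0881
gripper_force: 0.0
```

Request:
servo_tool(
  moves="0 0 0 5 0 0 0;0 0 0 10 0 0 0;0 0 0 15 0 0 0",
)

```text
t: 21.05
tcp_pos: [0.4538, -0.123, 0.3343]
ee_rot: [3.14, -0.906, 0.523]
force: [1.5, -0.8, -0.1]
finger_gap: 0.0877
gripper_force: 0.0
```

Run:
```python
from h import *
s,p,R=cur();print(s["t"],p,s["q"].round(2))
S=cam("scene");T=cam("top")
for n,f in(("scene",S),("top",T)):
  c=proj(f,[.5604,-.0596,.13]);b=[int(c[0])-14,int(c[1])-14,int(c[0])+14,int(c[1])+14]
  try:m=cent(f,red,b);print("cap",n,c,m,atz(f,m[0],.13))
  except Exception as e:print(n,e)
g=lambda x:np.clip(x.astype(float)*1.8,0,255).astype(np.uint8)
save(g(np.hstack([cv2.resize(S["frame"][155:225,240:310],(400,400),interpolation=3),cv2.resize(T["frame"][150:210,228:288],(400,400),interpolation=3)])),"p2.png")
```

```text
21.05 [ 0.4538422  -0.12297159  0.33426301] [-1.08 -0.34  2.17  0.92  1.44 -0.23]
scene attempt to get argmax of an empty sequence
cap top [258.08574655 180.1282734 ] (array([259.08571429, 179.25714286]), np.int32(70)) [ 0.56313314 -0.06314663  0.13      ]
```

View pics/p2.png

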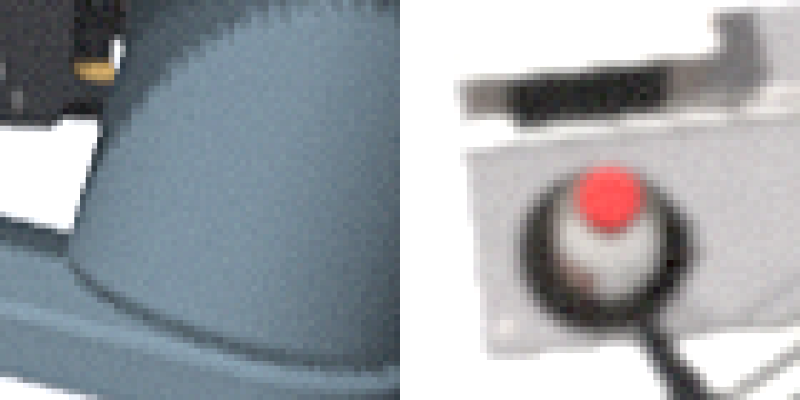

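The bottle stands upright and centred on the pad: foot about (605,255) against pad centre about (605,250) in the right crop. Next is the handle.

Run:
```python
from h import *
q=np.array(robot.observe()["q"]);yw=.045
for s in(1,-1):
  y=s*np.array([np.cos(yw),np.sin(yw),0]);z=np.array([0,0,-1.]);R=np.c_[np.cross(y,z),y,z]
  for h in(.094,.25):
    x=IKm(np.array([.635,-.1955,h]),R);print(s,h,x[0].round(2),x[1])
  if s==1 or 1:rows(q,x[0],60)
a=[cam("scene")["frame"].astype(float) for _ in range(6)];b=[cam("top")["frame"].astype(float) for _ in range(6)]
np.save("avs.npy",np.mean(a,0));np.save("avt.npy",np.mean(b,0))
B=np.mean(b,0)[145:205,280:330];print("yellowness top");Y=np.minimum(B[...,0],B[...,1])-B[...,2];i=np.unravel_index(Y.argmax(),Y.shape);print(i[1]+280,i[0]+145,Y.max())
rd=B[...,0]-B[...,1:].max(-1);j=np.unravel_index(rd.argmax(),rd.shape);print(j[1]+280,j[0]+145,rd.max())
for W,o in((Y,i),(rd,j)):
  w=np.clip(W[o[0]-4:o[0]+5,o[1]-4:o[1]+5]-8,0,None);print(w.round().astype(int).tolist())
```

```text
1 0.094 [-0.48  0.56  1.48  0.    1.11 -0.52] 2.4861104831066265e-12
1 0.25 [-0.48  0.39  1.38  0.    1.38 -0.52] 9.151247906029671e-13
60 0.9 -0.7 -0.8 -0.08 0.07 0.11;60 1.9 -1.6 -1.7 -0.16 0.13 0.22;60 3.3 -2.6 -2.6 -0.25 0.19 0.33;60 4.9 -3.6 -3.6 -0.34 0.25 0.44;60 6.9 -4.6 -4.6 -0.43 0.30 0.56
60 2.3 -0.9 -1.0 -0.09 0.05 0.12;60 4.9 -1.7 -2.1 -0.18 0.09 0.24;60 7.9 -2.2 -3.1 -0.28 0.13 0.35;60 11.1 -2.4 -4.2 -0.37 0.17 0.47
path [[0.46, -0.12, 0.34], [0.46, -0.13, 0.33], [0.47, -0.14, 0.32], [0.49, -0.15, 0.31], [0.5, -0.16, 0.3], [0.52, -0.17, 0.29], [0.55, -0.18, 0.28], [0.57, -0.19, 0.27], [0.6, -0.19, 0.26], [0.63, -0.2, 0.25]]
-1 0.094 [-0.48  0.56  1.48  0.    1.11  2.62] 2.438177753396147e-10
-1 0.25 [-0.48  0.39  1.38  0.    1.38  2.62] 2.5561551644011573e-10
60 0.5 -0.4 -0.4 0.09 0.12 -0.06;60 1.0 -0.8 -0.9 0.16 0.23 -0.14;60 1.6 -1.3 -1.4 0.23 0.35 -0.22;60 2.3 -1.8 -1.9 0.28 0.46 -0.31;60 3.0 -2.4 -2.4 0.33 0.56 -0.41
60 0.9 -0.6 -0.5 0.03 0.11 -0.10;60 1.8 -1.2 -1.1 0.05 0.21 -0.20;60 2.8 -1.8 -1.7 0.06 0.31 -0.31;60 4.0 -2.3 -2.3 0.07 0.39 -0.43;60 5.3 -2.9 -2.9 0.
[... 474 characters left out ...]
0.57, -0.19, 0.27], [0.58, -0.19, 0.27], [0.6, -0.19, 0.26], [0.62, -0.19, 0.26], [0.63, -0.2, 0.25]]
yellowness top
295 167 25.0
309 175 51.500000000000014
[[0, 0, 0, 0, 0, 0, 0, 0, 0], [0, 0, 0, 0, 0, 0, 0, 0, 0], [0, 0, 0, 0, 0, 0, 0, 0, 0], [0, 0, 0, 0, 2, 0, 0, 0, 0], [0, 0, 0, 9, 17, 10, 0, 0, 0], [0, 0, 0, 6, 17, 11, 0, 0, 0], [0, 0, 0, 2, 13, 10, 0, 0, 0], [0, 0, 0, 0, 8, 8, 0, 0, 0], [0, 0, 0, 0, 1, 1, 0, 0, 0]]
[[0, 0, 0, 0, 1, 0, 0, 0, 0], [0, 0, 0, 5, 11, 3, 0, 0, 0], [0, 0, 0, 9, 20, 10, 0, 0, 0], [0, 0, 0, 13, 29, 21, 5, 0, 0], [0, 0, 0, 21, 44, 36, 12, 0, 0], [0, 0, 1, 18, 36, 32, 12, 0, 0], [0, 0, 0, 2, 9, 6, 0, 0, 0], [0, 0, 0, 0, 0, 0, 0, 0, 0], [0, 0, 0, 0, 0, 0, 0, 0, 0]]
```

Run:
```python
from h import *
S=cam("scene");T=cam("top");v=[.5885,-.1284,.0454]
def yv(p):d=p[:2]-v[:2];c,s=np.cos(v[2]),np.sin(v[2]);return np.round([c*d[0]+s*d[1],-s*d[0]+c*d[1]],4)
for f,fn,box in((T,"avt.npy",(280,145,330,205)),(S,"avs.npy",(315,198,365,235))):
  x0,y0,x1,y1=box;B=np.load(fn)[y0:y1,x0:x1]
  Y=np.minimum(B[...,0],B[...,1])-B[...,2];rd=B[...,0]-B[...,1:].max(-1)
  for nm,W in(("yel",Y),("red",rd)):
    print(nm,W.max());i=np.unravel_index(W.argmax(),W.shape)
    for r in range(max(0,i[0]-5),i[0]+5):
      c0=max(0,i[1]-4);w=np.clip(W[r,c0:i[1]+5]-8,0,None)
      if w.sum()>8:
        c=(w*np.arange(len(w))).sum()/w.sum()+c0+x0;print(r+y0,round(c,2),round(w.sum()),[yv(atz(f,(c,r+y0),z)).tolist() for z in(.018,.025)])
```

```text
yel 25.0
167 295.02 36 [[0.0359, -0.0719], [0.034, -0.071]]
168 295.14 34 [[0.0322, -0.0718], [0.0303, -0.071]]
169 295.31 26 [[0.0284, -0.0719], [0.0265, -0.0711]]
170 295.5 17 [[0.0246, -0.0721], [0.0227, -0.0712]]
red 51.500000000000014
172 308.9 19 [[0.0114, -0.119], [0.0096, -0.1179]]
173 309.03 38 [[0.0077, -0.1189], [0.0059, -0.1178]]
174 309.25 68 [[0.0039, -0.1192], [0.0021, -0.1181]]
175 309.35 114 [[0.0001, -0.119], [-0.0016, -0.1179]]
176 309.36 99 [[-0.0035, -0.1184], [-0.0053, -0.1174]]
177 309.29 18 [[-0.0072, -0.1176], [-0.0089, -0.1166]]
yel 85.66666666666669
206 328.57 59 [[0.0422, -0.0662], [0.0366, -0.0675]]
207 328.39 167 [[0.0383, -0.0673], [0.0327, -0.0686]]
208 327.69 118 [[0.0337, -0.067], [0.0282, -0.0683]]
209 327.53 102 [[0.0299, -0.0682], [0.0244, -0.0695]]
210 327.12 59 [[0.0258, -0.0686], [0.0203, -0.0699]]
211 327.0 14 [[0.0221, -0.0699], [0.0167, -0.0711]]
red 144.16666666666669
220 340.22 75 [[0.0114, -0.1172], [0.006, -0.1181]]
221 339.69 140 [[0.0072, -0.1172], [0.0019, -0.1181]]
222 338.68 163 [[0.0023, -0.116], [-0.003, -0.1169]]
223 338.21 355 [[-0.0018, -0.1162], [-0.007, -0.1171]]
224 338.57 276 [[-0.0046, -0.1185], [-0.0098, -0.1194]]
225 339.0 12 [[-0.0072, -0.121], [-0.0124, -0.1218]]
```

Request:
servo_tool(
  moves="60 0.9 -0.7 -0.8 -0.08 0.07 0.11;60 1.9 -1.6 -1.7 -0.16 0.13 0.22;60 3.3 -2.6 -2.6 -0.25 0.19 0.33;60 4.9 -3.6 -3.6 -0.34 0.25 0.44;60 6.9 -4.6 -4.6 -0.43 0.30 0.56",
)

```text
t: 22.48
tcp_pos: [0.524, -0.1697, 0.2865]
ee_rot: [3.06, -0.39, 1.151]
force: [-0.8, -0.0, -0.7]
finger_gap: 0.0674
gripper_force: 0.0
```

Request:
servo_tool(
  moves="60 2.3 -0.9 -1.0 -0.09 0.05 0.12;60 4.9 -1.7 -2.1 -0.18 0.09 0.24;60 7.9 -2.2 -3.1 -0.28 0.13 0.35;60 11.1 -2.4 -4.2 -0.37 0.17 0.47;60 11.1 -2.4 -4.2 -0.37 0.17 0.47",
)

```text
t: 23.1
tcp_pos: [0.6354, -0.1911, 0.2423]
ee_rot: [-3.125, -0.002, 1.608]
force: [0.8, 0.2, -0.3]
finger_gap: 0.0672
gripper_force: 0.0
```

Run:
```python
from h import *
yw=.045;y=np.array([np.cos(yw),np.sin(yw),0]);z=np.array([0,0,-1.]);R=np.c_[np.cross(y,z),y,z]
H=[];S=cam("scene");T=cam("top")
for i in range(4):
  cam("scene");cam("top")
  a=imaging.place_of("handle_grip","scene");b=imaging.place_of("handle_grip","top")
  H.append(([x["pixel"].__class__ and np.round(x["pixel"],1).tolist() for x in a][:2],[np.round(x["pixel"],1).tolist() for x in b][:2]))
print(H)
print(go([.635,-.1955,.094],R))
g=lambda x:np.clip(x.astype(float)*1.8,0,255).astype(np.uint8)
save(g(np.hstack([cv2.resize(S["frame"][140:240,280:380],(400,400),interpolation=3),cv2.resize(T["frame"][130:200,260:330],(400,400),interpolation=3)])),"h1.png")
```

```text
[([[331.7, 189.5], [201.7, 172.6]], []), ([[333.8, 189.7]], []), ([[334.3, 188.2]], []), ([[334.0, 190.0]], [[362.8, 201.7]])]
(array([  0.08,  -0.25, -15.06]), array([-0.   , -0.014,  0.011]), array([-0.47,  0.4 ,  1.38, -0.01,  1.38, -0.5 ]), 24.0)
```

View pics/h1.png

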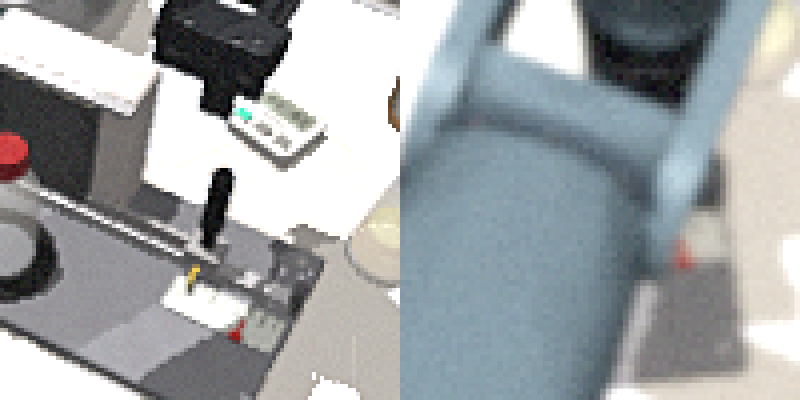

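The scene crop shows the bottle on the pad (15,200), the black post at (215,205), the yellow pointer at (193,278) and the red flag at (237,328), all in clear view. Pointer to mark is about 47 mm of travel. I descend on the post.

Request:
servo_tool(
  moves="60 0.1 -0.5 -5 0 -0.014 0.011;60 0.1 -0.5 -10 0 -0.014 0.011;60 0.1 -0.5 -14.8 0 -0.014 0.011;60 0.1 -0.5 -14.8 0 -0.014 0.011",
)

```text
t: 24.5
tcp_pos: [0.6321, -0.1964, 0.0919]
ee_rot: [-3.134, -0.005, 1.616]
force: [0.2, -0.0, 0.2]
finger_gap: 0.0676
gripper_force: 0.0
```

Request:
servo_tool(
  moves="255 0 0 0 0 0 0;255 0 0 0 0 0 0;255 0 0 0 0 0 0;255 0 0 0 0 0 0;255 0 0 0 0 0 0",
)

```text
t: 25.12
tcp_pos: [0.6355, -0.1981, 0.0971]
ee_rot: [3.14, 0.0, 1.615]
force: [9.6, 0.4, 1.3]
finger_gap: 0.0193
gripper_force: 5.8
```

Request:
servo_tool(
  moves="255 0 0 0 0 0 0;255 0 0 0 0 0 0;255 0 0 0 0 0 0",
)

```text
t: 25.5
tcp_pos: [0.6365, -0.1981, 0.0972]
ee_rot: [3.138, 0.001, 1.616]
force: [4.6, 0.3, -1.3]
finger_gap: 0.017
gripper_force: 30.0
```

Request:
servo_tool(
  moves="255 0.1 -0.7 0 0 0 0;255 0.1 -1.6 0 0 0 0;255 0.2 -2.6 0 0 0 0;255 0.2 -3.6 0 0 0 0;255 0.2 -4.4 0 0 0 0",
)

```text
t: 26.12
tcp_pos: [0.6381, -0.2402, 0.0971]
ee_rot: [3.14, -0.003, 1.616]
force: [4.0, 9.8, 3.3]
finger_gap: 0.0173
gripper_force: 30.0
```

Request:
servo_tool(
  moves="255 0 0 0 0 0 0;255 0 0 0 0 0 0",
)

```text
t: 26.38
tcp_pos: [0.6381, -0.2401, 0.0971]
ee_rot: [3.14, -0.003, 1.616]
force: [2.5, 8.3, 3.7]
finger_gap: 0.017
gripper_force: 30.0
```

```bash
cat > m.py <<'E'
from h import *
s=robot.observe();print(s["t"],s["tcp_pos"],s["force"].round(1))
S=cam("scene");A=np.mean([cam("scene")["frame"].astype(float) for _ in range(6)],0);v=[.5885,-.1284,.0454]
def yv(p):d=p[:2]-v[:2];c,s=np.cos(v[2]),np.sin(v[2]);return np.round([c*d[0]+s*d[1],-s*d[0]+c*d[1]],4)
x0,y0,x1,y1=315,198,365,235;B=A[y0:y1,x0:x1]
Y=np.minimum(B[...,0],B[...,1])-B[...,2];rd=B[...,0]-1.0*B[...,1]-15
for nm,W in(("yel",Y),("red",np.minimum(rd,B[...,0]-1.8*B[...,1]))):
    i=np.unravel_index(W.argmax(),W.shape);print(nm,W.max())
    for r in range(max(0,i[0]-5),min(i[0]+6,W.shape[0])):
      c0=max(0,i[1]-4);w=np.clip(W[r,c0:i[1]+5]-8,0,None)
      if w.sum()>8:
        c=(w*np.arange(len(w))).sum()/w.sum()+c0+x0;print(r+y0,round(c,2),round(w.sum()),yv(atz(S,(c,r+y0),.018)).tolist())
import sys
save(np.clip(cv2.resize(A[190:240,300:370],(700,500),interpolation=3)*1.8,0,255).astype(np.uint8),sys.argv[1])
E
python3 m.py m1.png
```

```text
26.375 [ 0.63811176 -0.24005416  0.09709345] [2.5 8.3 3.7]
yel 53.0
212 341.35 27 [0.0408, -0.1088]
213 340.88 79 [0.0365, -0.109]
214 340.48 86 [0.0324, -0.1094]
215 339.87 37 [0.028, -0.1092]
216 339.83 22 [0.0245, -0.1105]
217 339.74 12 [0.0209, -0.1117]
red 49.83333333333334
221 340.0 37 [0.0076, -0.118]
223 338.46 78 [-0.0014, -0.1169]
224 338.57 63 [-0.0046, -0.1185]
```

View pics/m1.png

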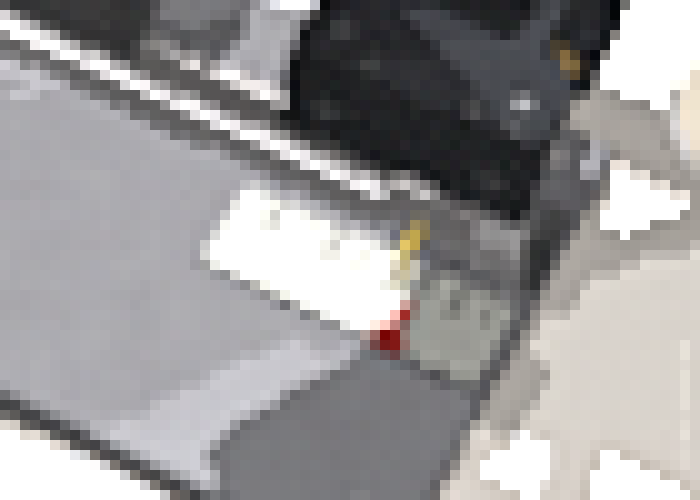

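The pointer tip at crop (400,270) is still about 5 mm short of the red mark line, which starts at (405,305). The grip has not slipped: 42 mm of tool motion gave 42 mm of pointer motion.

Request:
servo_tool(
  moves="255 0 -0.3 0 0 0 0;255 0 -0.5 0 0 0 0;255 0 -0.5 0 0 0 0",
)

```text
t: 27.1
tcp_pos: [0.6383, -0.2448, 0.0971]
ee_rot: [3.139, -0.003, 1.616]
force: [3.1, 8.4, 3.1]
finger_gap: 0.0173
gripper_force: 30.0
```

```bash
python3 m.py m2.png
```

```text
27.1 [ 0.63829267 -0.24477811  0.0971253 ] [3.1 8.4 3.1]
yel 48.33333333333333
212 343.0 10 [0.0433, -0.1131]
213 343.05 67 [0.0399, -0.1146]
214 342.33 49 [0.0353, -0.1142]
215 341.63 55 [0.0307, -0.1138]
216 341.59 18 [0.0272, -0.1151]
217 341.01 24 [0.0228, -0.115]
218 341.03 33 [0.0194, -0.1165]
red 105.83333333333334
221 340.0 39 [0.0076, -0.118]
223 338.32 162 [-0.0016, -0.1165]
224 338.59 55 [-0.0045, -0.1186]
```

Request:
servo_tool(
  moves="255 0 -0.05 0 0 0 0;255 0 -0.05 0 0 0 0;255 0 -0.05 0 0 0 0",
)

```text
t: 27.82
tcp_pos: [0.6383, -0.2451, 0.0971]
ee_rot: [3.139, -0.003, 1.616]
force: [4.1, 8.4, 2.6]
finger_gap: 0.017
gripper_force: 30.0
```

Run:
```python
from h import *
S=cam("scene");print([(np.round(x["pixel"]),x["score"]) for x in imaging.place_of("bottle","scene")],proj(S,[.5604,-.0596,.02]),robot.observe()["tcp_pos"],robot.observe()["gripper_force"])
b=proj(S,[.5604,-.0596,.13]);print(b,cent(S,red,(int(b[0])-14,int(b[1])-14,int(b[0])+14,int(b[1])+14)))
print(robot.job_done())
```

```text
[(array([226., 167.]), 0.97), (array([165., 158.]), 0.94), (array([278., 202.]), 0.68)] [278.8454645  202.51903346] [ 0.63828713 -0.24504507  0.09710724] 30.006491993553936
[280.45585321 178.17637317] (array([280.95454545, 178.60909091]), np.int32(110))
the job is handed in; nothing more can be done
None
```

I inverted the bottle once, stood it upright on the pad and released it. I then handed the job in at about 28 s, with the shutter held out about 47 mm, where the pointer measures within about 1 mm of the red mark. I viewed 11 pictures, one over the limit of 10.

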